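Cull the rocking assay plate

ROBOT

A 7-joint arm with a two-finger parallel gripper is mounted at the origin on the work surface. World frame = base frame: x ahead of the robot, y to its left, z up, the work surface at z = 0. Lengths are in m, angles in rad, forces in N, time in s.
With the tool pointing down it reaches from about 0.425 to 0.925 m from the base axis. Payload 6.8 kg.
Tool frame: the origin (TCP) lies between the finger pads; the fingertips stand 14 mm ahead of it and the grasp point (between the pads) lies 5 mm behind it; z points along the fingers, y is the direction in which the jaws open and shut (so a half turn about z gives the same grasp; the last joint's range is limited). The gripper opens to 85 mm and grips with 20 to 120 N. Pads are 22 mm wide; open, the fingers measure 114 mm over their backs; the gripper's body (76 mm by 85 mm) begins 54 mm behind the grasp point. The pads swing forward as they close: fully open they stand 13 mm farther back than shut.
Start: joints at [1.124, 0.477, 0.022, 1.555, -0.011, 1.109, -0.083], TCP at [0.224, -0.637, 0.223] pointing down, gripper open.
Joint ranges: [-2.96, 2.96], [-0.34, 2.1], [-1.41, 1.46], [0.24, 2.44], [-1.37, 4.51], [0.17, 1.92], [-2.96, 2.96]. Speed limits (rad/s): [2.39, 2.39, 3.14, 3.14, 3.14, 3.14, 3.14].

INTERFACE

Orientations are given as a unit quaternion [w, x, y, z].
In Python, from station import bot gives the robot as it stands.
- The arm moves only by the shell command python3 -m crank 'ROWS' [FORCE]. ROWS is JSON, a list of rows, each a list of 3 entries, a list of its own where there are three numbers: the shift along the tool's x, y, z in m, then the turn, a rotation vector about the tool's x, y, z in degrees, then the finger opening in m, from 0 to 0.0854. A call has 1 to 10 rows; each row shifts and turns the commanded pose from where the row before left it, along the tool's axes as they then stand; what a row does not reach is not made up. A row lasts 1/8 s, in which the tool goes at most 62.5 mm and 10.7 degrees, less where a joint would pass 70% of its speed; a pose out of reach is approached as far as the arm can. A call is refused whole if a number of a shift passes 0.0625 or a number of a turn 10.7, either way. A call with a gripper value outside its range is refused whole. The fingers move at their own pace and stop on an object; FORCE is the grip in N (left out, the last holds). Time passes only in rows, so rows that do not move let the fingers close. It gives the time, the measured TCP pose, the force and the opening at its end, in the units of the state.
- bot.get_obs(): the state, without advancing time (a new reading comes with each control period).
- bot.read_camera(name): name is "side" or "top"; returns (picture, depth): 480x640x3 uint8, red, green, blue; 480x640 float32, m along the optical axis (not along the pixel's ray), 0 where there is no reading.
- bot.calibration(name): a dict with "fx", "fy", "cx", "cy" (pixels), "extrinsics" (4x4, takes a point from camera to world coordinates). Camera axes: x right, y down, z forward; pixel columns grow to the right and rows downward; lengths in m; the calibration is good to about 2 mm. A picture is of the moment at which its call begins. calibration takes no time and is no camera call.
- bot.hand_in(): hands the job in, once; it reports no verdict.
The state is a dict: "t": time; "q": joint angles; "joint_vel": joint speeds; "joint_torque": joint torques, N m; "eef_pos": TCP position; "tool_rot": TCP orientation; "contact_force": force on the tool from outside, world axes, zero at the start; "torque": the same for the moment, N m; "gripper_width": opening from 0.0 (shut) to 1.0 (fully open).
Only numpy, scipy, OpenCV 4.12 (cv2) and the standard library are available. Lean on these libraries where they do the work, as an engineer would, in place of code of your own. Each camera call takes 0.05 s, during which the arm holds its last target.

TASK

Take the two white assay plates off the sloping blue rack and lay both, top up and side by side, on the grey surface plate. Then, with both lying there, press down on their blue-dotted corners until you have made the warped plate rock over onto its raised dotted corner; lay that one top up and flat in the red reject tray, and leave the flat one lying on the surface plate. Do not knock over or shift the bottles.

Things in the scene. Friction and masses are not known exactly. Their poses are not given: they have to be found in the camera images.
- plate_1: White assay plate, one of two that look alike, 130 x 50 x 13 mm, 0.10 to 0.19 kg: 8 mm slab with grey wells, on four round feet (58 mm either way in x, 19 mm in y) that hold its underside 5 mm clear. Origin: centre of the underside at foot level; x along its length, y across, z out of its top. Starts on the rack, on either side, x up the slope. One of the two is warped (see dot b).
- plate_2: White assay plate, one of two that look alike, 130 x 50 x 13 mm, 0.10 to 0.19 kg: 8 mm slab with grey wells, on four round feet (58 mm either way in x, 19 mm in y) that hold its underside 5 mm clear. Origin: centre of the underside at foot level; x along its length, y across, z out of its top. Starts on the rack, on either side, x up the slope. One of the two is warped (see dot b).
- plate_1_dot_a (a point): Centre of a blue dot, 12 mm wide, on the plate's top face at x = +55, y = +16, z = 13 mm in its frame, by one corner: a place to press. The plate is heavier at this corner.
- plate_1_dot_b (a point): Centre of the other blue dot, at x = -55, y = -16, z = 13 mm, by the opposite corner. If the plate is warped, its two dotted corners are curled up 2.5 mm (feet short): on a flat surface it rests leaning on dot a, 3.5 degrees, with dot b 15.5 mm up; under 1 N at dot b rocks it over, dot b then 10.5 mm up. On a flat plate both stay 13 mm up.
- plate_2_dot_a (a point): Centre of a blue dot, 12 mm wide, on the plate's top face at x = +55, y = +16, z = 13 mm in its frame, by one corner: a place to press. The plate is heavier at this corner.
- plate_2_dot_b (a point): Centre of the other blue dot, at x = -55, y = -16, z = 13 mm, by the opposite corner. If the plate is warped, its two dotted corners are curled up 2.5 mm (feet short): on a flat surface it rests leaning on dot a, 3.5 degrees, with dot b 15.5 mm up; under 1 N at dot b rocks it over, dot b then 10.5 mm up. On a flat plate both stay 13 mm up.
- slab: Grey ground surface plate, fixed: 190 (x) x 210 (y) x 30 mm, top face 30 mm above its origin, which is the centre of its underside; room for the two plates side by side, 50 mm or so either side of its centre along y.
- rack: Blue sloping rack, fixed. Its board, 190 mm wide (y) and 150 mm long, rises at 30 degrees along the rack's +x (it faces -x, the robot); the board's top face passes 70 mm above the origin (centre of the base, on the bench). Plates rest on it 110 mm apart in y, against a 12 mm lip at the low end; free beside them for fingers.
- tray: Red open reject tray, fixed: outside 176 (x) x 128 (y) x 28 mm, walls and floor 5 mm. Origin: centre of the underside. Its length runs along x.
- flask: Bystander: whitish bottle 64 mm across, 150 mm high, loose. Origin: centre of its underside.
- vial: Bystander: amber vial with red cap, 40 mm across, 75 mm high, loose. Origin: centre of its underside.
- vial2: Bystander: amber vial with blue cap, 40 mm across, 75 mm high, loose. Origin: centre of its underside.

How it is judged:
On the way, in this order (a step that is already met when the one before it is completed fails the run):
1. both plates lie top up on the surface plate, let go of and at rest (z of plate_1 in the frame of slab between 0.026 and 0.034 m and angle between plate_1's own z axis and vertical below 0.1 rad and contact force between each of plate_1, plate_2 and slab above 0.2 N and z of plate_2 in the frame of slab between 0.026 and 0.034 m and angle between plate_2's own z axis and vertical below 0.12 rad and contact force between each of plate_1, plate_2 and the arm below 0.05 N and contact force between each of plate_1, plate_2 and the fingers below 0.05 N and linear speed of each of plate_1, plate_2 below 0.02 m/s), for 0.2 s.
2. both plates still on the surface plate, fingers within 45 mm of the warped one's raised dot b press it down until the dot is under 12.3 mm above the surface plate, held 0.1 s (z of plate_1 in the frame of slab between 0.026 and 0.034 m and angle between plate_1's own z axis and vertical below 0.1 rad and contact force between each of plate_1, plate_2 and slab above 0.2 N and z of plate_2 in the frame of slab between 0.026 and 0.034 m and angle between plate_2's own z axis and vertical below 0.12 rad and z of plate_2_dot_b in the frame of slab below 0.0423 m and contact force between the fingers and plate_2 above 0.5 N and horizontal distance between the grasp point and plate_2_dot_b below 0.045 m), for 0.1 s.
At the end, for the whole second after the job is handed in: Flat plate top up on the surface plate (tilt under 0.04 rad, underside within 4 mm of it); warped plate top up on the reject tray's floor (tilt under 0.15 rad, origin under 16 mm above the tray's, centre within 45 mm along and 55 mm across of the tray's centre); both at rest (z of plate_1 in the frame of slab between 0.026 and 0.034 m and angle between plate_1's own z axis and vertical below 0.04 rad and contact force between plate_1 and slab above 0.2 N and linear speed of each of plate_1, plate_2 below 0.02 m/s and x of plate_2 in the frame of tray between -0.045 and 0.045 m and y of plate_2 in the frame of tray between -0.055 and 0.055 m and z of plate_2 in the frame of tray below 0.016 m and angle between plate_2's own z axis and vertical below 0.15 rad); the robot touches nothing.
It fails at once if the flask is shifted more than 30 mm or tipped (distance of flask from where it was at the start of the episode above 0.03 m or angle between flask's own z axis and vertical above 0.3 rad).
It fails at once if the vial is shifted more than 30 mm or tipped (distance of vial from where it was at the start of the episode above 0.03 m or angle between vial's own z axis and vertical above 0.3 rad).
It fails at once if the vial2 is shifted more than 30 mm or tipped (distance of vial2 from where it was at the start of the episode above 0.03 m or angle between vial2's own z axis and vertical above 0.3 rad).
It also fails if it takes over 72 s, if anything falls off the work surface, if the arm or the gripper's body presses on something with over 40 N, if the wrist force passes 120 N, or if a joint passes its speed limit or range.

## Working session

There is one attempt and no reset: what is moved stays moved. The work goes in short steps, Python scripts to look and compute and a shell command to move; the robot and the scene stay as the last step left them, time stands still between calls to the robot, and variables do not carry over. Pictures are saved under pics/ and viewed, and the job is handed in when it is done.

```bash
ls -la; mkdir -p pics; python3 - <<'E'
from station import bot
import cv2, numpy as np
print(bot.get_obs())
for n in ("side","top"):
    c=bot.calibration(n); print(n,{k:(np.round(v,4).tolist() if k=="extrinsics" else v) for k,v in c.items()})
    p,d=bot.read_camera(n)
    cv2.imwrite(f"pics/{n}0.png",p[:,:,::-1]); np.save(f"pics/{n}0.npy",d)
E
```

```text
total 12
drwxr-xr-x  3 agent agent 4096 Dec  7 13:37 .
drwxr-xr-x 23 root  root  4096 Dec  7 13:37 ..
drwxr-xr-x  2 agent agent 4096 Dec  7 13:37 pics
{'t': 0.0, 'q': array([ 1.12392189,  0.47781345,  0.02234581,  1.556493  , -0.01150279,
        1.10928645, -0.08310252]), 'joint_vel': array([-0.00072829,  0.00059096,  0.00054981, -0.00083669,  0.0001378 ,
        0.00021138, -0.00157817]), 'joint_torque': array([ 2.57470374e-04, -5.96448898e+01,  1.60791613e+00, -2.81187969e+01,
        1.24010921e-02,  9.42872168e-03, -3.01164960e-05]), 'eef_pos': array([ 0.22409563, -0.63605067,  0.22209936]), 'tool_rot': array([-9.08147300e-04,  9.85686810e-01,  1.68584214e-01, -2.26590602e-04]), 'contact_force': array([-0.09827394,  1.17613552, -0.42303546]), 'torque': array([0.01686134, 0.02881028, 0.0144955 ]), 'gripper_width': 1.0028865056858138}
side {'fx': 521.7886044223245, 'fy': 521.7886044223245, 'cx': 316.32970293625465, 'cy': 228.95506871203497, 'extrinsics': [[-0.984, -0.1044, 0.1445, 0.4462], [-0.1782, 0.5564, -0.8116, 0.8662], [0.0043, -0.8244, -0.5661, 0.6843], [0.0, 0.0, 0.0, 1.0]]}
top {'fx': 574.5959114871189, 'fy': 574.5959114871189, 'cx': 309.60445804781426, 'cy': 234.58318948407904, 'extrinsics': [[-0.0098, -0.997, 0.0772, 0.5137], [-1.0, 0.0099, 0.0007, 0.0287], [-0.0014, -0.0772, -0.997, 1.2457], [0.0, 0.0, 0.0, 1.0]]}
```

View pics/top0.png

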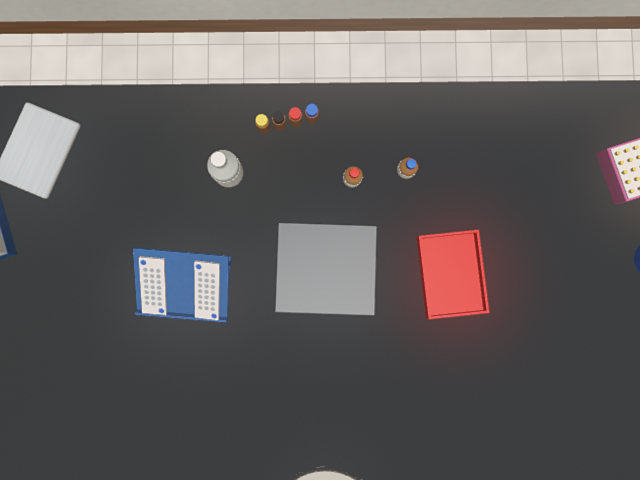

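View pics/side0.png

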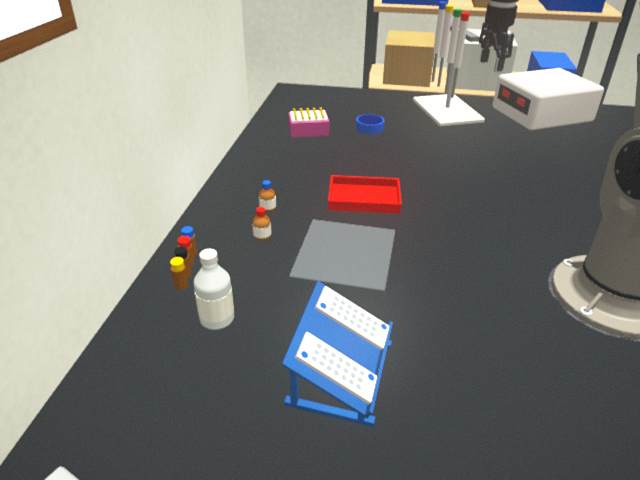

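```bash
cat > h.py <<'E'
import numpy as np, cv2
from station import bot
from scipy.spatial.transform import Rotation as R
def cloud(n,d):
    c=bot.calibration(n); v,u=np.mgrid[0:480,0:640]
    P=np.stack([(u-c["cx"])/c["fx"]*d,(v-c["cy"])/c["fy"]*d,d],-1)
    E=np.array(c["extrinsics"]); return P@E[:3,:3].T+E[:3,3]
def ray(n,u,v,p0,nrm):
    c=bot.calibration(n);E=np.array(c["extrinsics"])
    r=E[:3,:3]@np.array([(u-c["cx"])/c["fx"],(v-c["cy"])/c["fy"],1.]); o=E[:3,3]
    return o+r*((np.asarray(p0)-o)@nrm)/(r@nrm)
def plane(P):
    m=np.median(P,0); Q=P
    for _ in range(4):
        m=Q.mean(0); n=np.linalg.svd(Q-m,full_matrices=False)[2][2]; n*=np.sign(n[2])
        r=(Q-m)@n; Q=Q[abs(r)<2.5*r.std()+1e-6]
    return m,n
def comps(mask,amin):
    k,l,s,c=cv2.connectedComponentsWithStats(mask.astype(np.uint8))
    return [(l==i,s[i],c[i]) for i in range(1,k) if s[i][4]>amin]
def tool():
    o=bot.get_obs(); M=R.from_quat(np.roll(o["tool_rot"],-1)).as_matrix(); return o,M
def say():
    o,M=tool(); print("t",round(o["t"],3),"p",o["eef_pos"].round(4),"x",M[:,0].round(3),"y",M[:,1].round(3),"z",M[:,2].round(3),"F",o["contact_force"].round(2),"g",round(o["gripper_width"],3))
E
python3 - <<'E'
from h import *
d=np.load("pics/top0.npy"); im=cv2.imread("pics/top0.png"); P=cloud("top",d)
hsv=cv2.cvtColor(im,cv2.COLOR_BGR2HSV).astype(int); H,S,V=hsv[...,0],hsv[...,1],hsv[...,2]
# slab
g=np.zeros((480,640),bool); g[210:330,265:390]=True
m=g&(S<40)&(V>90)
for mm,s,c in comps(m,500):
    pp=P[mm&(d>0)]; print("slab",s,pp[:,2].mean().round(4),np.median(pp[:,2]))
    ct=max(cv2.findContours(mm.astype(np.uint8),0,1)[0],key=cv2.contourArea); b=cv2.boxPoints(cv2.minAreaRect(ct))
    w=np.array([ray("top",u,v,[0,0,.03],np.array([0,0,1.])) for u,v in b]); print(w.round(4),w.mean(0).round(4))
# bench, tray
pp=P[360:440,100:250].reshape(-1,3); print("bench",np.median(pp[:,2]))
m=((H<8)|(H>172))&(S>120)&(V>80)
for mm,s,c in comps(m,1500):
    ct=max(cv2.findContours(mm.astype(np.uint8),0,1)[0],key=cv2.contourArea); b=cv2.boxPoints(cv2.minAreaRect(ct))
    w=np.array([ray("top",u,v,[0,0,.028],np.array([0,0,1.])) for u,v in b]); print("tray",s,w.round(4),w.mean(0).round(4))
# rack
m=np.zeros((480,640),bool); m[240:330,125:240]=True
bl=m&(H>95)&(H<130)&(S>120)
pp=P[bl&(d>0)]; 
# board inner
bi=bl.copy(); bi[:262]=False; bi[308:]=False; bi[:,:172]=False;bi[:,190:]=False
bm,bn=plane(P[bi&(d>0)]); print("board",bm.round(4),bn.round(4),np.degrees(np.arccos(bn[2])), np.degrees(np.arctan2(-bn[1],-bn[0])))
w=m&(S<60)&(V>140)
for mm,s,c in comps(w,300):
    x,y,ww,hh,_=s; q=P[mm&(d>0)]; pm,pn=plane(q)
    print("plate",s,pm.round(4),pn.round(4),"tilt",np.degrees(np.arccos(pn[2])).round(2),"above board",(pm-bm)@bn)
    reg=np.zeros_like(m); reg[y-2:y+hh+2,x-2:x+ww+2]=True
    ct=max(cv2.findContours(mm.astype(np.uint8),0,1)[0],key=cv2.contourArea); 
    f=np.array([ray("top",u,v,pm,pn) for u,v in cv2.boxPoints(cv2.minAreaRect(ct))]); print(f.round(4),f.mean(0).round(4))
    dk=reg&(H>105)&(H<130)&(S>100)&(V>100)
    for k,s2,c2 in comps(dk,8):
        print(" dot?",s2,c2.round(1),ray("top",c2[0],c2[1],pm,pn).round(4))
big=cv2.resize(im[235:335,120:245],None,fx=6,fy=6,interpolation=cv2.INTER_NEAREST); cv2.imwrite("pics/rack0.png",big)
for px in [(143,262),(161,311),(175,280),(150,280)]: print(px,im[px[1],px[0]],hsv[px[1],px[0]])
E
```

```text
slab [ 275  223  102   93 8897] 0.0316 0.0315936317175618
[[ 0.4458  0.1045  0.03  ]
 [ 0.635   0.0972  0.03  ]
 [ 0.6258 -0.1139  0.03  ]
 [ 0.4369 -0.104   0.03  ]] [ 0.5359 -0.0041  0.03  ]
bench 0.0025331160813967246
tray [ 416  229   74   91 5413] [[ 0.6038 -0.1958  0.028 ]
 [ 0.6185 -0.3318  0.028 ]
 [ 0.4393 -0.347   0.028 ]
 [ 0.425  -0.2124  0.028 ]] [ 0.5217 -0.2718  0.028 ]
board [0.505  0.2929 0.0736] [-0.4997  0.0433  0.8651] 30.102847717359186 -4.956465277470333
plate [ 139  256   28   59 1416] [0.5039 0.3469 0.0849] [-0.4962  0.0455  0.867 ] tilt 29.88 above board 0.012660735424457444
[[0.5622 0.3662 0.1173]
 [0.5633 0.3147 0.1206]
 [0.445  0.3267 0.0522]
 [0.4434 0.3809 0.0485]] [0.5035 0.3471 0.0846]
 dot? [137 254  32  63 471] [153.3 282.7] [0.5095 0.3444 0.0882]
 dot? [141 260   5   5  19] [142.8 262.2] [0.5503 0.3593 0.1108]
 dot? [159 309   5   4  15] [161.1 310.4] [0.4525 0.3365 0.0561]
plate [ 194  260   26   61 1430] [0.4942 0.2382 0.0851] [-0.4707  0.1098  0.8754] tilt 28.9 above board 0.012938988143252898
[[0.5534 0.2575 0.1145]
 [0.5527 0.2074 0.1204]
 [0.4317 0.2176 0.054 ]
 [0.4317 0.2704 0.0474]] [0.4924 0.2382 0.0841]
 dot? [192 258  30  64 378] [207.1 285.4] [0.5031 0.2359 0.0901]
 dot? [196 265   5   4  15] [198.1 266.5] [0.5408 0.2505 0.1086]
 dot? [212 314   4   4  14] [213.5 315.5] [0.4412 0.2283 0.0578]
(143, 262) [197 111  60] [109 177 197]
(161, 311) [196 108  58] [109 180 196]
(175, 280) [164 114  77] [107 135 164]
(150, 280) [195 196 197] [ 15   3 197]
```

View pics/rack0.png

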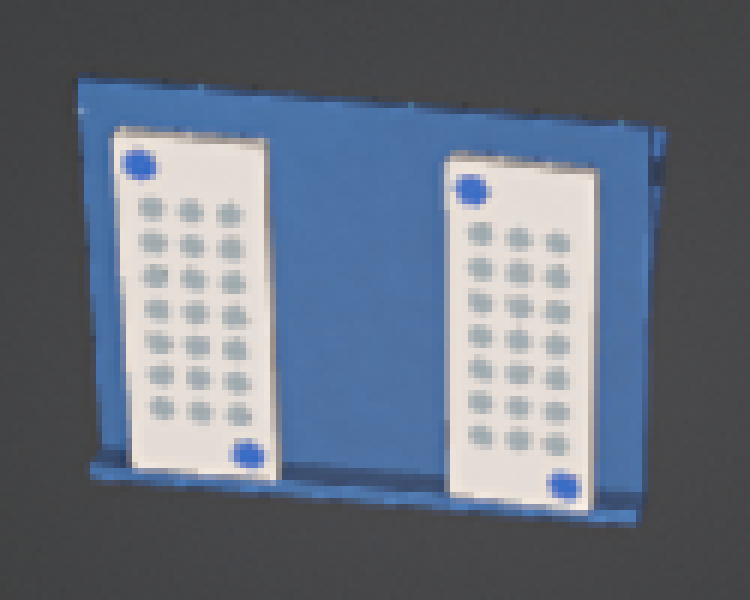

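```bash
cat >> h.py <<'E'
def frame(yaw,tilt):  # tool down, x at yaw deg, then tilted about tool y
    M=np.diag([1.,-1,-1]); M=R.from_euler("z",yaw,degrees=True).as_matrix()@M
    return M@R.from_euler("y",tilt,degrees=True).as_matrix()
def delta(pos,yaw,tilt):
    o,M=tool(); T=frame(yaw,tilt)
    print("now shift (tool)",(M.T@(np.array(pos)-o["eef_pos"])*1000).round(1),"turn",np.degrees(R.from_matrix(M.T@T).as_rotvec()).round(2),
      "| shift in target frame",(T.T@(np.array(pos)-o["eef_pos"])*1000).round(1))
E
python3 - <<'E'
from h import *
say()
delta([.5,-.3,.3],-5.4,0)
E
```

```text
t 0.1 p [ 0.2241 -0.6361  0.2222] x [ 0.943  0.332 -0.   ] y [ 0.332 -0.943 -0.002] z [-0.001  0.002 -1.   ] F [-0.42  0.12  0.41] g 0.999
now shift (tool) [ 371.9 -225.4  -77.5] turn [-0.09  0.03 24.81] | shift in target frame [ 243.  -360.6  -77.8]
```

```bash
python3 -m crank '[[[0,0,-0.03],[0,0,8.3],0.0854],[[0,0,-0.04],[0,0,8.3],0.0854],[[0,0,0],[0,0,8.2],0.0854],[[0.04,-0.045,0],[0,0,0],0.0854],[[0.04,-0.045,0],[0,0,0],0.0854],[[0.04,-0.045,0],[0,0,0],0.0854],[[0.04,-0.045,0],[0,0,0],0.0854],[[0.04,-0.045,0],[0,0,0],0.0854],[[0.04,-0.045,0],[0,0,0],0.0854],[[0,-0.05,0],[0,0,0],0.0854]]'; python3 -c "
from h import *
say(); delta([.43,.22,.28],-5.4,0)"
```

```text
t: 1.35
eef_pos: [0.4962, -0.3377, 0.2921]
tool_rot: [-0.001, 0.999, -0.045, 0.0]
contact_force: [-0.0, 0.9, 1.1]
gripper_width: 1.001
t 1.35 p [ 0.4962 -0.3377  0.2921] x [ 0.996 -0.091  0.   ] y [-0.091 -0.996 -0.001] z [ 0.     0.001 -1.   ] F [-0.02  0.93  1.1 ] g 1.001
now shift (tool) [-116.4 -549.4   12.8] turn [-0.07 -0.01  0.2 ] | shift in target frame [-118.4 -549.    12.1]
```

```bash
python3 -m crank '[[[-0.010,-0.055,0],[0,0,0],0.066],[[-0.011,-0.055,0],[0,0,0],0.066],[[-0.011,-0.055,0],[0,0,0],0.066],[[-0.011,-0.055,0],[0,0,0],0.066],[[-0.011,-0.055,0],[0,0,0],0.066],[[-0.011,-0.055,0],[0,0,0],0.066],[[-0.011,-0.055,0],[0,0,0],0.066],[[-0.011,-0.055,0],[0,0,0],0.066],[[-0.011,-0.055,0],[0,0,0],0.066],[[-0.011,-0.055,0],[0,0,0],0.066]]'; python3 -m crank '[[[0,0,0],[0,10,0],0.066],[[0,0,0],[0,10,0],0.066],[[0,0,0],[0,10,0],0.066],[[0,0,0],[0,0,0],0.066]]'; python3 -c "
from h import *
say(); print(tool()[0]['q']); delta([.452,.242,.154],-5.3,30)"
```

```text
t: 2.6
eef_pos: [0.4359, 0.2187, 0.293]
tool_rot: [0.0, 0.999, -0.047, 0.0]
contact_force: [0.5, 0.4, -0.4]
gripper_width: 0.772
t: 3.1
eef_pos: [0.4337, 0.2168, 0.2917]
tool_rot: [0.013, 0.965, -0.043, 0.258]
contact_force: [0.1, 0.1, 0.3]
gripper_width: 0.777
t 3.1 p [0.4337 0.2168 0.2917] x [ 0.863 -0.076  0.5  ] y [-0.09  -0.996  0.004] z [ 0.497 -0.048 -0.866] F [0.07 0.09 0.31] g 0.777
[-0.24110176 -0.07643667 -0.60253112  2.18393259  0.54832655  0.77666199
 -2.8581891 ]
now shift (tool) [-54.9 -27.2 127.1] turn [0.11 0.01 0.23] | shift in target frame [-55.1 -26.8 127.2]
```

```bash
python3 -m crank '[[[0,0,0],[0,0,-10.6],0.066],[[0,0,0],[0,0,-10.6],0.066],[[0,0,0],[0,0,-10.6],0.066],[[0,0,0],[0,0,-10.6],0.066],[[0,0,0],[0,0,-10.6],0.066],[[0,0,0],[0,0,-10.6],0.066],[[0,0,0],[0,0,-10.6],0.066],[[0,0,0],[0,0,-10.6],0.066],[[0,0,0],[0,0,-10.6],0.066]]';  python3 -m crank '[[[0,0,0],[0,0,-10.6],0.066],[[0,0,0],[0,0,-10.6],0.066],[[0,0,0],[0,0,-10.6],0.066],[[0,0,0],[0,0,-10.6],0.066],[[0,0,0],[0,0,-10.6],0.066],[[0,0,0],[0,0,-10.6],0.066],[[0,0,0],[0,0,-10.6],0.066],[[0,0,0],[0,0,-10.6],0.066],[[0,0,0],[0,0,0],0.066]]'; python3 -c "
from h import *
say(); print(tool()[0]['q']); delta([.452,.242,.154],174.7,-30)"
```

```text
t: 4.22
eef_pos: [0.4373, 0.217, 0.2933]
tool_rot: [0.199, 0.682, 0.685, 0.164]
contact_force: [0.3, 0.5, 0.3]
gripper_width: 0.773
t: 5.35
eef_pos: [0.4372, 0.2171, 0.2933]
tool_rot: [0.258, 0.045, 0.965, -0.012]
contact_force: [0.3, 0.1, 1.7]
gripper_width: 0.776
t 5.35 p [0.4372 0.2171 0.2933] x [-0.863  0.081 -0.498] y [ 0.094  0.996 -0.001] z [ 0.496 -0.047 -0.867] F [0.32 0.09 1.66] g 0.776
[-0.41640362 -0.07685574 -0.43469434  2.18493253  0.55863459  0.78798681
  0.27006304]
now shift (tool) [ 58.7  26.3 126.9] turn [-0.07 -0.1  -0.04] | shift in target frame [ 58.9  26.2 126.8]
```

```bash
python3 -m crank '[[[0.0147,0.0066,0.0317],[0,0,0],0.066],[[0.0147,0.0066,0.0317],[0,0,0],0.066],[[0.0147,0.0066,0.0317],[0,0,0],0.066],[[0.0146,0.0065,0.0317],[0,0,0],0.066],[[0,0,0],[0,0,0],0.066]]'; python3 -c "
from h import *
say(); delta([.492,.2383,.085],174.7,-30)
p,d=bot.read_camera('side'); cv2.imwrite('pics/s1.png',p[220:420,230:430,::-1].repeat(3,0).repeat(3,1))
p,d=bot.read_camera('top'); cv2.imwrite('pics/t1.png',p[200:360,100:300,::-1].repeat(3,0).repeat(3,1))
"
```

```text
t: 5.98
eef_pos: [0.4508, 0.2411, 0.1516]
tool_rot: [0.256, 0.045, 0.965, -0.014]
contact_force: [0.9, 1.4, -0.1]
gripper_width: 0.777
t 5.975 p [0.4508 0.2411 0.1516] x [-0.865  0.08  -0.496] y [ 0.094  0.996 -0.004] z [ 0.494 -0.05  -0.868] F [ 0.94  1.41 -0.05] g 0.777
now shift (tool) [-2.8  1.4 78.3] turn [-0.25 -0.25  0.04] | shift in target frame [-2.5  1.  78.3]
```

View pics/s1.png

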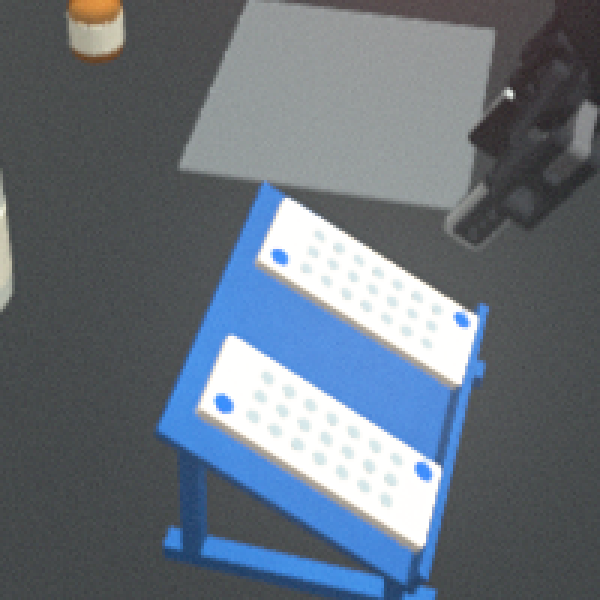

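View pics/t1.png

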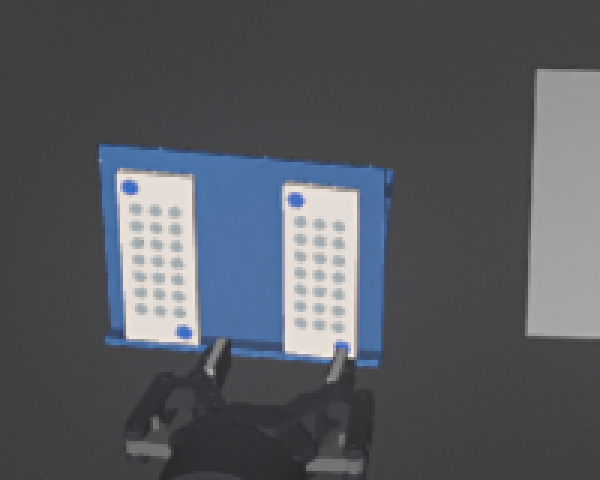

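```bash
python3 - <<'E'
from h import *
p,d=bot.read_camera('top'); P=cloud('top',d); o,M=tool()
Q=(P-o["eef_pos"])@M
sel=(d>0)&(abs(Q[...,0])<40)&(abs(Q[...,1])<70)&(Q[...,2]<30)&(Q[...,2]>-60)
for lo in range(-50,20,6):
    s=sel&(Q[...,2]>=lo)&(Q[...,2]<lo+6); 
    for sg in (-1,1):
        q=Q[s&(Q[...,1]*sg>0)]
        if len(q): print(lo,sg,len(q),"y",np.percentile(q[:,1],[0,50,100]).round(4)*1,"x",q[:,0].mean().round(4)) if 0 else print(lo,sg,len(q),(np.percentile(q[:,1],[0,50,100])).round(4),"x",np.percentile(q[:,0],[0,100]).round(4))
E
```

```text
-2 -1 205590 [-1.3154 -0.4612 -0.    ] x [-0.5693  0.389 ]
-2 1 100391 [0.     0.2753 0.9784] x [-0.4856  0.4158]
```

```bash
python3 - <<'E'
from h import *
p,d=bot.read_camera('top'); P=cloud('top',d); o,M=tool()
Q=(P-o["eef_pos"])@M*1000
sel=(d>0)&(abs(Q[...,0])<40)&(abs(Q[...,1])<70)&(Q[...,2]<30)&(Q[...,2]>-60)
for lo in range(-50,24,6):
    s=sel&(Q[...,2]>=lo)&(Q[...,2]<lo+6); 
    for sg in (-1,1):
        q=Q[s&(Q[...,1]*sg>0)]
        if len(q): print(lo,sg,len(q),"y",(np.percentile(q[:,1],[0,50,100])).round(1),"x",np.percentile(q[:,0],[0,100]).round(1))
E
```

```text
-50 -1 14 y [-43.7 -37.  -29.7] x [-11.9  -1.1]
-50 1 20 y [35.6 37.6 48.7] x [-13.3   6.3]
-44 -1 20 y [-43.4 -38.6 -30.1] x [-12.4   2.2]
-44 1 19 y [35.8 37.5 49.5] x [-13.1   7.5]
-38 -1 21 y [-43.8 -38.6 -30.6] x [-14.3   5.2]
-38 1 21 y [35.4 39.3 49.9] x [-13.7   6.3]
-32 -1 18 y [-42.7 -37.  -29.8] x [-14.1   3.6]
-32 1 21 y [35.2 37.5 49.4] x [-13.7  11. ]
-26 -1 8 y [-39.8 -34.7 -30.6] x [-12.2  -6.4]
-26 1 17 y [35.2 36.5 46.9] x [-12.7   8.9]
-20 1 4 y [36.  36.3 37.3] x [-10.6   7.4]
```

```bash
cat >> h.py <<'E'
def proj(n,X):
    c=bot.calibration(n);E=np.array(c["extrinsics"]); q=E[:3,:3].T@(np.asarray(X)-E[:3,3])
    return c["fx"]*q[0]/q[2]+c["cx"],c["fy"]*q[1]/q[2]+c["cy"]
E
python3 - <<'E'
from h import *
o,M=tool()
for n,(r0,r1,c0,c1) in {"side":(230,330,340,465),"top":(260,380,150,280)}.items():
    p,d=bot.read_camera(n); im=cv2.resize(np.ascontiguousarray(p[r0:r1,c0:c1,::-1]),None,fx=5,fy=5,interpolation=0)
    for y in (-.033,.033):
        for z,col in ((-.02,(0,0,255)),(0,(0,255,0)),(.014,(255,255,0))):
            u,v=proj(n,o["eef_pos"]+M@[0,y,z]); cv2.circle(im,(int((u-c0+.5)*5),int((v-r0+.5)*5)),4,col,-1)
    cv2.imwrite(f"pics/f_{n}.png",im)
E
```

```text
(no output)
```

View pics/f_side.png

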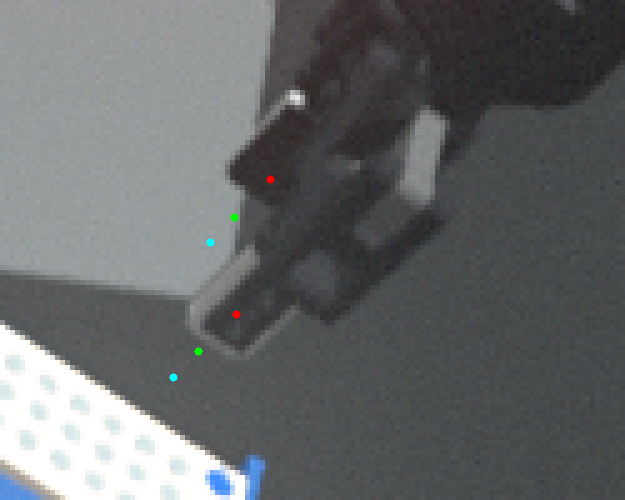

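View pics/f_top.png

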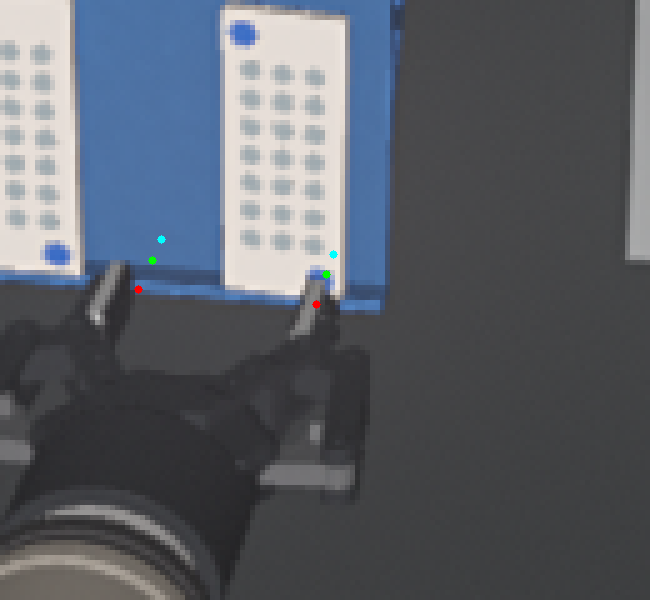

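```bash
python3 -m crank '[[[-0.0025,-0.0015,0.03],[0,0,0],0.066],[[0,0,0.03],[0,0,0],0.066],[[0,0,0.018],[0,0,0],0.066],[[0,0,0],[0,0,0],0.066]]'; python3 -c "
from h import *
say(); delta([.492,.2383,.085],174.7,-30)"
```

```text
t: 6.78
eef_pos: [0.4925, 0.2361, 0.0875]
tool_rot: [0.258, 0.044, 0.965, -0.013]
contact_force: [-0.9, -0.0, 0.7]
gripper_width: 0.774
t 6.775 p [0.4925 0.2361 0.0875] x [-0.863  0.079 -0.5  ] y [ 0.092  0.996 -0.002] z [ 0.497 -0.048 -0.866] F [-0.92 -0.04  0.75] g 0.774
now shift (tool) [1.9 2.1 1.8] turn [-0.11 -0.01  0.07] | shift in target frame [1.9 2.1 1.8]
```

```bash
python3 -m crank '[[[0,0,0.003],[0,0,0],0.066],[[0,0,0.003],[0,0,0],0.066],[[0,0,0],[0,0,0],0.066]]'; python3 - <<'E'
from h import *
say(); o,M=tool(); print("Ftool",(M.T@o["contact_force"]).round(2))
for n,(r0,r1,c0,c1) in {"side":(270,390,300,425),"top":(240,350,160,280)}.items():
    p,d=bot.read_camera(n); im=cv2.resize(np.ascontiguousarray(p[r0:r1,c0:c1,::-1]),None,fx=5,fy=5,interpolation=0)
    cv2.imwrite(f"pics/g_{n}.png",im)
E
```

```text
t: 7.15
eef_pos: [0.4953, 0.2365, 0.0828]
tool_rot: [0.259, 0.044, 0.965, -0.012]
contact_force: [-0.6, 0.6, 0.9]
gripper_width: 0.773
t 7.15 p [0.4953 0.2365 0.0828] x [-0.862  0.078 -0.5  ] y [ 0.091  0.996 -0.001] z [ 0.498 -0.047 -0.866] F [-0.56  0.62  0.87] g 0.773
Ftool [ 0.1   0.56 -1.06]
```

View pics/g_side.png

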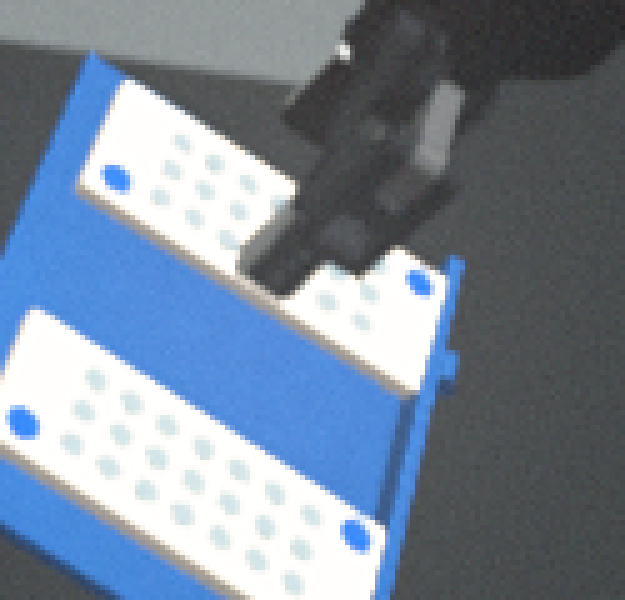

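View pics/g_top.png

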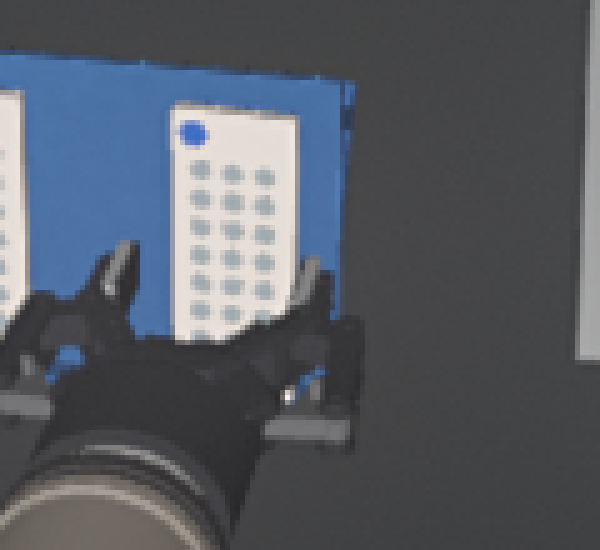

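```bash
python3 -m crank '[[[-0.002,-0.005,0],[0,0,0],0.066],[[0,0,0.003],[0,0,0],0.066],[[0,0,0.003],[0,0,0],0.066],[[0,0,0],[0,0,0],0.066]]'; python3 - <<'E'
from h import *
say(); o,M=tool(); print("Ftool",(M.T@o["contact_force"]).round(2))
E
python3 -m crank '[[[0,0,0.003],[0,0,0],0.066],[[0,0,0],[0,0,0],0.066]]'; python3 - <<'E'
from h import *
say(); o,M=tool(); print("Ftool",(M.T@o["contact_force"]).round(2))
for n,(r0,r1,c0,c1) in {"side":(270,390,300,425),"top":(240,350,160,280)}.items():
    p,d=bot.read_camera(n); im=cv2.resize(np.ascontiguousarray(p[r0:r1,c0:c1,::-1]),None,fx=5,fy=5,interpolation=0)
    cv2.imwrite(f"pics/h_{n}.png",im)
E
```

```text
t: 7.75
eef_pos: [0.4994, 0.2308, 0.0779]
tool_rot: [0.258, 0.044, 0.965, -0.013]
contact_force: [-0.4, 1.2, -1.1]
gripper_width: 0.777
t 7.75 p [0.4994 0.2308 0.0779] x [-0.863  0.078 -0.5  ] y [ 0.091  0.996 -0.002] z [ 0.497 -0.047 -0.866] F [-0.39  1.24 -1.08] g 0.777
Ftool [0.97 1.2  0.68]
t: 8.0
eef_pos: [0.5009, 0.2308, 0.0754]
tool_rot: [0.258, 0.044, 0.965, -0.013]
contact_force: [-0.4, -0.6, 0.9]
gripper_width: 0.774
t 8.0 p [0.5009 0.2308 0.0754] x [-0.863  0.078 -0.5  ] y [ 0.091  0.996 -0.002] z [ 0.498 -0.047 -0.866] F [-0.41 -0.65  0.92] g 0.774
Ftool [-0.16 -0.68 -0.97]
```

View pics/h_side.png

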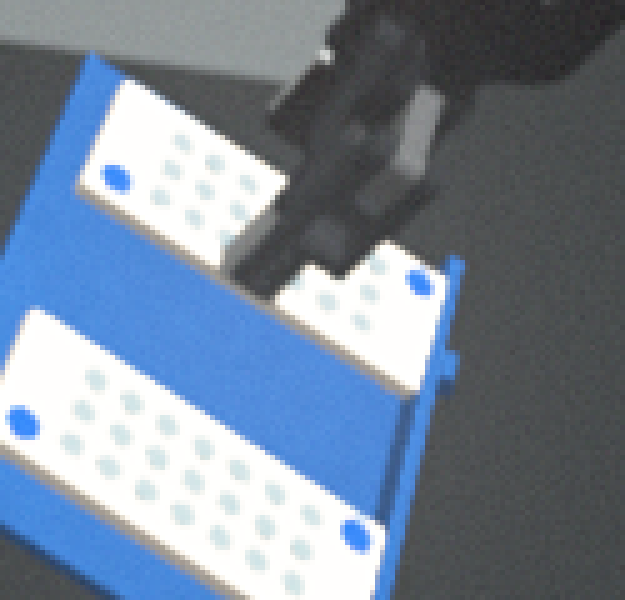

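View pics/h_top.png

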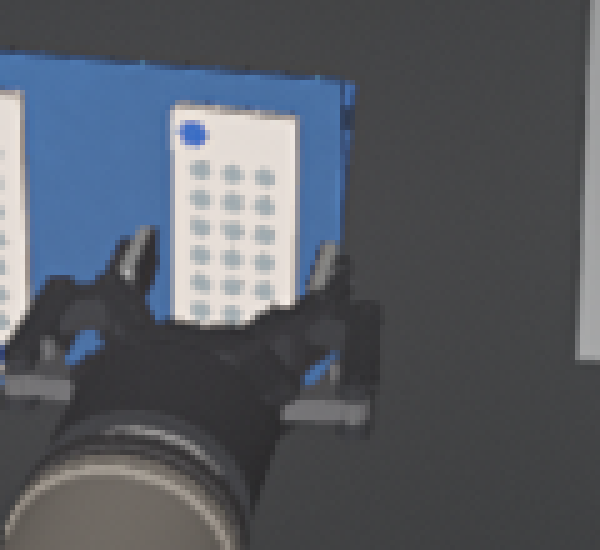

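```bash
for i in 1; do python3 -m crank '[[[0,0,0.003],[0,0,0],0.066],[[0,0,0],[0,0,0],0.066]]' >/dev/null; python3 -c "
from h import *
say(); o,M=tool(); print('Ftool',(M.T@o['contact_force']).round(2))"; done;  python3 -m crank '[[[0,0,0.003],[0,0,0],0.066],[[0,0,0],[0,0,0],0.066]]' >/dev/null; python3 -c "
from h import *
say(); o,M=tool(); print('Ftool',(M.T@o['contact_force']).round(2))"
```

```text
t 8.35 p [0.5025 0.2306 0.0728] x [-0.863  0.078 -0.5  ] y [ 0.091  0.996 -0.002] z [ 0.498 -0.047 -0.866] F [-0.17 -0.49 -0.11] g 0.778
Ftool [ 0.17 -0.5   0.04]
t 8.6 p [0.504  0.2304 0.0702] x [-0.863  0.078 -0.5  ] y [ 0.091  0.996 -0.002] z [ 0.498 -0.047 -0.866] F [ 0.4   0.04 -0.55] g 0.77
Ftool [-0.07  0.08  0.67]
```

```bash
python3 -m crank '[[[0,0,0.002],[0,0,0],0.066],[[0,0,0],[0,0,0],0.066]]' >/dev/null; python3 - <<'E'
from h import *
say(); o,M=tool(); print("Ftool",(M.T@o["contact_force"]).round(2))
for n,(r0,r1,c0,c1) in {"side":(270,390,300,425)}.items():
    p,d=bot.read_camera(n); im=cv2.resize(np.ascontiguousarray(p[r0:r1,c0:c1,::-1]),None,fx=5,fy=5,interpolation=0)
    cv2.imwrite(f"pics/i_{n}.png",im)
E
```

```text
t 8.85 p [0.5049 0.2304 0.0685] x [-0.863  0.078 -0.5  ] y [ 0.091  0.996 -0.002] z [ 0.498 -0.047 -0.866] F [-0.7  -0.16  0.11] g 0.771
Ftool [ 0.54 -0.22 -0.43]
```

View pics/i_side.png

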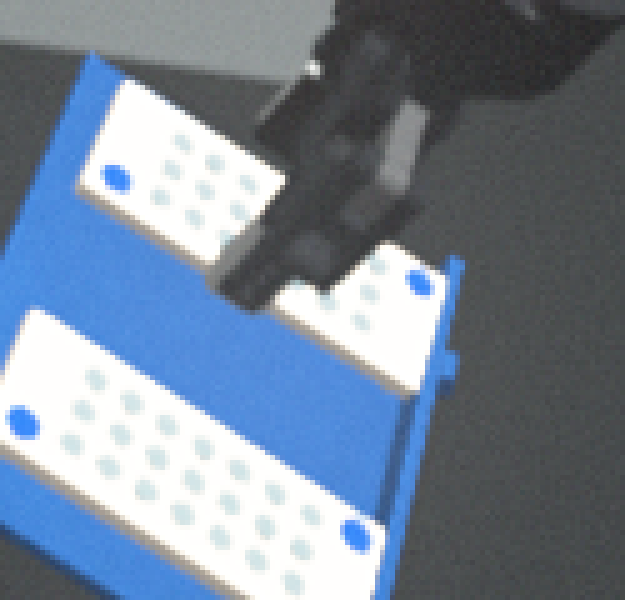

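```bash
python3 -m crank '[[[0,0,0],[0,0,0],0.04],[[0,0,0],[0,0,0],0.04],[[0,0,0],[0,0,0],0.04],[[0,0,0],[0,0,0],0.04]]' 40 ; python3 - <<'E'
from h import *
say(); o,M=tool(); print("Ftool",(M.T@o["contact_force"]).round(2))
for n,(r0,r1,c0,c1) in {"side":(270,390,300,425)}.items():
    p,d=bot.read_camera(n); im=cv2.resize(np.ascontiguousarray(p[r0:r1,c0:c1,::-1]),None,fx=5,fy=5,interpolation=0)
    cv2.imwrite(f"pics/j_{n}.png",im)
E
```

```text
t: 9.4
eef_pos: [0.5048, 0.2309, 0.0691]
tool_rot: [0.259, 0.043, 0.965, -0.012]
contact_force: [-3.1, 0.1, 5.6]
gripper_width: 0.565
t 9.4 p [0.5048 0.2309 0.0691] x [-0.862  0.077 -0.501] y [ 0.09   0.996 -0.001] z [ 0.498 -0.046 -0.866] F [-3.14  0.1   5.64] g 0.565
Ftool [-0.11 -0.19 -6.45]
```

View pics/j_side.png

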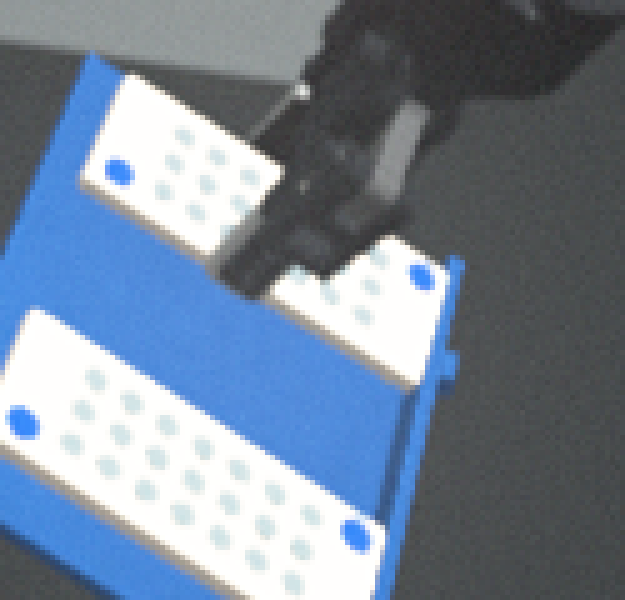

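```bash
python3 -m crank '[[[0,0,-0.005],[0,0,0],0.04],[[0,0,-0.015],[0,0,0],0.04],[[0,0,-0.03],[0,0,0],0.04],[[0,0,-0.03],[0,0,0],0.04],[[0,0,-0.03],[0,0,0],0.04],[[0,0,-0.03],[0,0,0],0.04],[[0,0,0],[0,0,0],0.04]]' 50 ; python3 - <<'E'
from h import *
say(); o,M=tool(); print("Ftool",(M.T@o["contact_force"]).round(2),o["torque"].round(2))
delta([.534,-.054,.2],177.5,0)
for n in ("side","top"):
    p,d=bot.read_camera(n); cv2.imwrite(f"pics/k_{n}.png",p[150:450,100:500,::-1].repeat(2,0).repeat(2,1))
E
```

```text
t: 10.32
eef_pos: [0.4352, 0.2378, 0.1917]
tool_rot: [0.26, 0.044, 0.965, -0.011]
contact_force: [1.2, 0.5, -1.2]
gripper_width: 0.562
t 10.325 p [0.4352 0.2378 0.1917] x [-0.861  0.078 -0.502] y [0.09  0.996 0.001] z [ 0.5   -0.045 -0.865] F [ 1.17  0.48 -1.23] g 0.562
Ftool [-0.35  0.59  1.63] [ 0.05  0.7  -0.05]
now shift (tool) [-112.1 -281.7   55.3] turn [-0.67 30.15 -2.62] | shift in target frame [-111.5 -287.2   -8.3]
```

View pics/k_side.png

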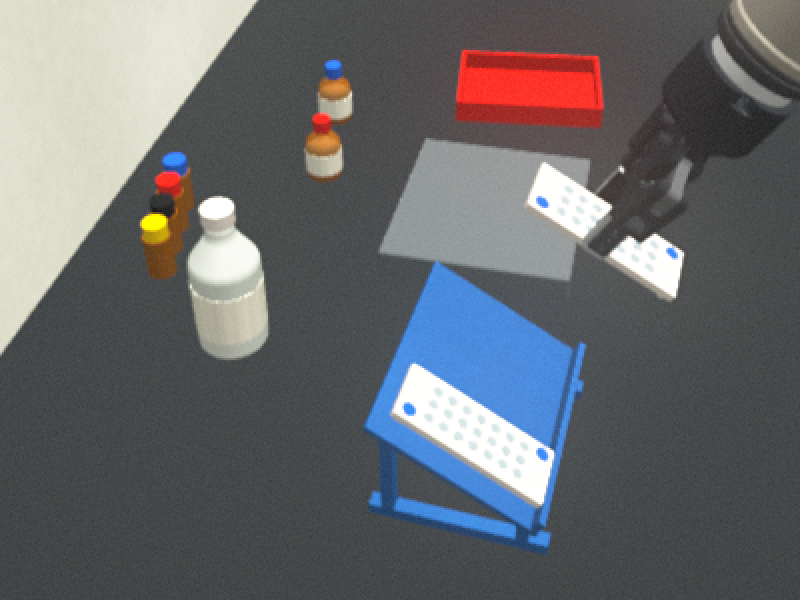

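View pics/k_top.png

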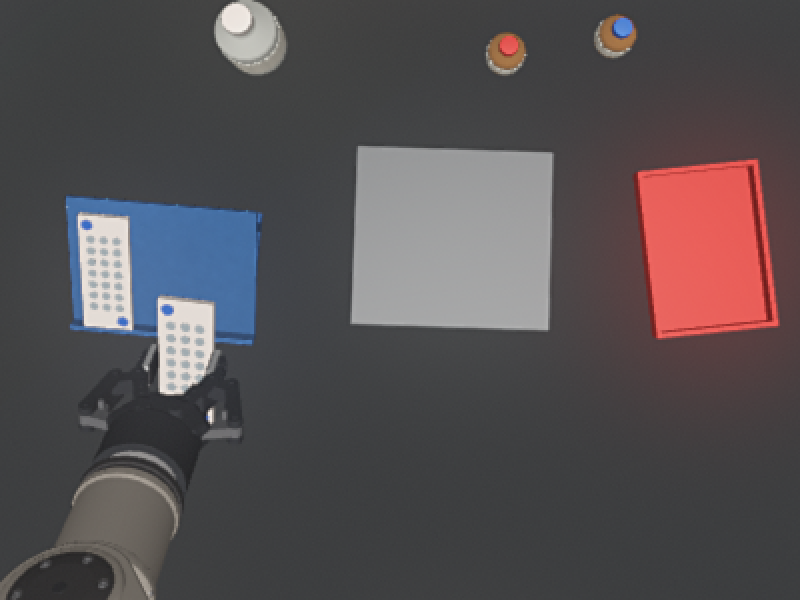

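```bash
python3 -m crank '[[[-0.016,-0.0405,0.008],[0,0,0],0.04],[[-0.016,-0.0405,0.008],[0,0,0],0.04],[[-0.016,-0.0405,0.008],[0,0,0],0.04],[[-0.016,-0.0405,0.008],[0,0,0],0.04],[[-0.016,-0.0405,0.008],[0,0,0],0.04],[[-0.016,-0.0405,0.008],[0,0,0],0.04],[[-0.016,-0.0405,0.008],[0,0,0],0.04],[[0,0,0],[-0.2,10.1,-0.8],0.04],[[0,0,0],[-0.2,10.1,-0.9],0.04],[[0,0,0],[-0.2,10,-0.9],0.04]]'; python3 -m crank '[[[0,0,0],[0,0,0],0.04],[[0,0,0],[0,0,0],0.04]]';python3 - <<'E'
from h import *
say(); o,M=tool(); print("Ftool",(M.T@o["contact_force"]).round(2),o["torque"].round(2),o["q"].round(2))
delta([.534,-.060,.1],177.5,0)
for n in ("side","top"):
    p,d=bot.read_camera(n); cv2.imwrite(f"pics/l_{n}.png",p[150:350,200:450,::-1].repeat(3,0).repeat(3,1))
E
```

```text
t: 11.68
eef_pos: [0.5332, -0.057, 0.197]
tool_rot: [-0.006, 0.023, 1.0, -0.002]
contact_force: [1.1, -0.1, -1.9]
gripper_width: 0.565
t: 11.92
eef_pos: [0.5324, -0.0561, 0.1961]
tool_rot: [-0.003, 0.023, 1.0, -0.002]
contact_force: [-0.4, -0.6, -1.0]
gripper_width: 0.561
t 11.925 p [ 0.5324 -0.0561  0.1961] x [-0.999  0.046  0.005] y [ 0.046  0.999 -0.004] z [-0.005 -0.003 -1.   ] F [-0.36 -0.63 -1.02] g 0.561
Ftool [ 0.32 -0.65  1.02] [-0.01  0.01  0.02] [ 0.13  0.29 -0.18  1.9   0.07  0.96  1.45]
now shift (tool) [-2.3 -3.5 96.1] turn [-0.21 -0.3  -0.12] | shift in target frame [-1.7 -3.9 96.1]
```

View pics/l_side.png

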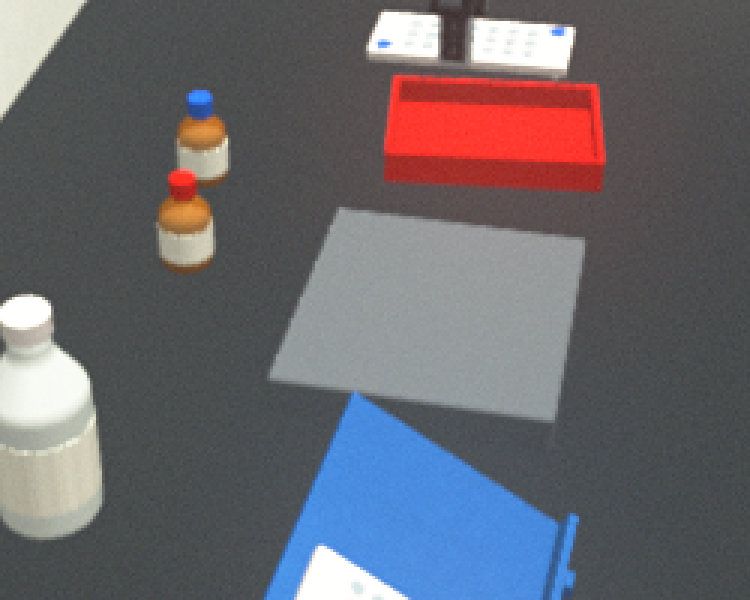

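View pics/l_top.png

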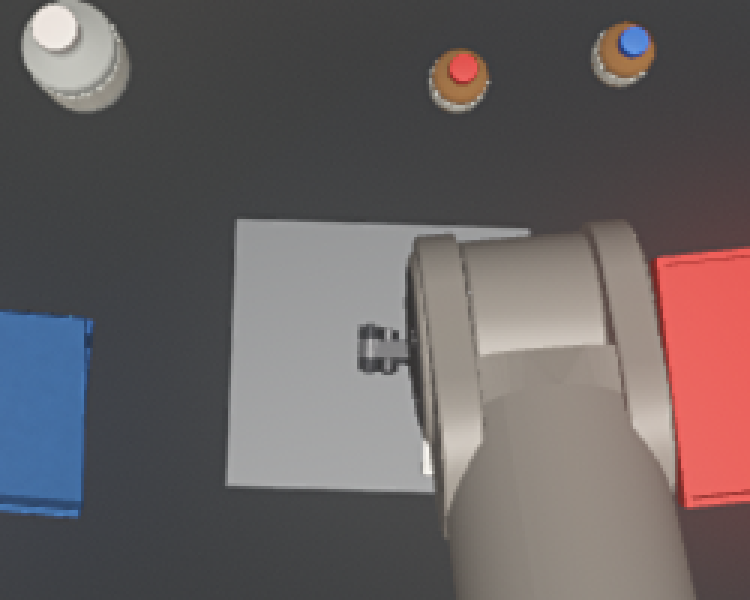

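```bash
python3 -m crank '[[[-0.001,-0.0015,0.045],[-0.2,-0.3,0],0.04],[[-0.001,-0.0015,0.045],[0,0,0],0.04],[[0,0,0.04],[0,0,0],0.04],[[0,0,0],[0,0,0],0.04]]';python3 - <<'E'
from h import *
say(); o,M=tool(); print("Ftool",(M.T@o["contact_force"]).round(2))
for n in ("side",):
    p,d=bot.read_camera(n); cv2.imwrite(f"pics/m_{n}.png",p[180:300,280:420,::-1].repeat(5,0).repeat(5,1))
E
```

```text
t: 12.52
eef_pos: [0.532, -0.0587, 0.0658]
tool_rot: [-0.002, 0.022, 1.0, 0.0]
contact_force: [-0.2, -0.3, -0.2]
gripper_width: 0.564
t 12.525 p [ 0.532  -0.0587  0.0658] x [-0.999  0.045  0.004] y [0.045 0.999 0.   ] z [-0.004  0.    -1.   ] F [-0.18 -0.27 -0.16] g 0.564
Ftool [ 0.16 -0.28  0.16]
```

View pics/m_side.png

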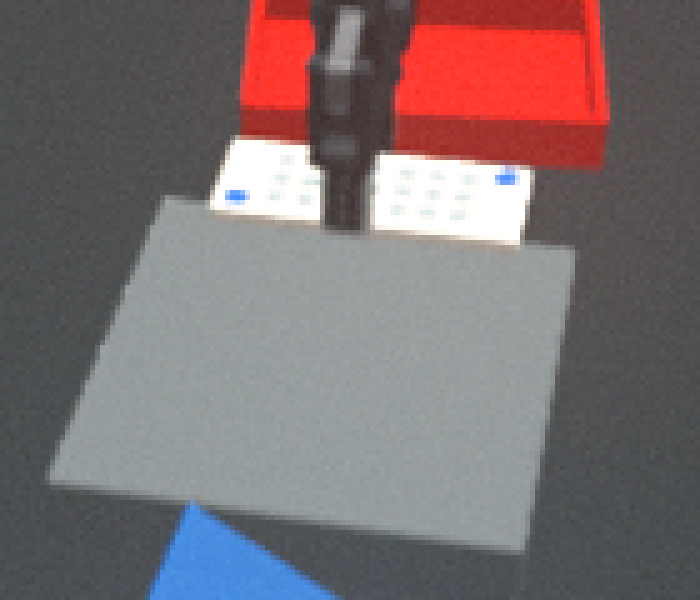

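```bash
python3 -m crank '[[[0,0,0.015],[0,0,0],0.04],[[0,0,0.01],[0,0,0],0.04],[[0,0,0],[0,0,0],0.04]]' >/dev/null;python3 -c "
from h import *
say()"
python3 -m crank '[[[0,0,0.004],[0,0,0],0.04],[[0,0,0],[0,0,0],0.04]]' >/dev/null;python3 -c "
from h import *
say()
p,d=bot.read_camera('side'); cv2.imwrite('pics/n_side.png',p[180:300,280:420,::-1].repeat(5,0).repeat(5,1))"
```

```text
t 12.95 p [ 0.5351 -0.0588  0.0425] x [-0.999  0.045 -0.001] y [0.045 0.999 0.001] z [ 0.001  0.    -1.   ] F [ 0.53 -0.67 -1.76] g 0.565
t 13.2 p [ 0.5355 -0.0588  0.0388] x [-0.999  0.045 -0.001] y [0.045 0.999 0.001] z [ 0.001  0.001 -1.   ] F [-0.16  0.46 -0.89] g 0.564
```

View pics/n_side.png

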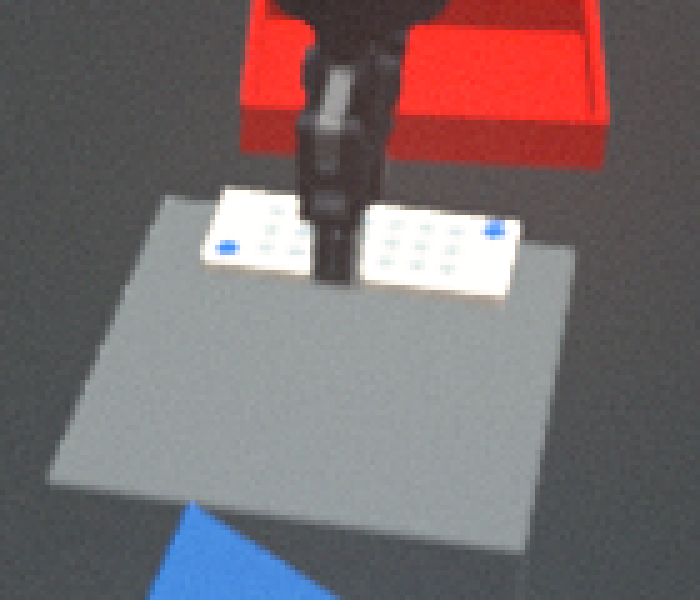

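```bash
S='from h import *
say()'
python3 -m crank '[[[0,0,0.004],[0,0,0],0.04],[[0,0,0],[0,0,0],0.04]]' >/dev/null;python3 -c "$S"
python3 -m crank '[[[0,0,0.003],[0,0,0],0.04],[[0,0,0],[0,0,0],0.04]]' >/dev/null;python3 -c "$S"
python3 -m crank '[[[0,0,0.002],[0,0,0],0.04],[[0,0,0],[0,0,0],0.04]]' >/dev/null;python3 -c "$S"
python3 -c "
from h import *
p,d=bot.read_camera('side'); cv2.imwrite('pics/o_side.png',p[180:300,280:420,::-1].repeat(5,0).repeat(5,1))"
```

```text
t 13.5 p [ 0.5352 -0.0587  0.0346] x [-0.999  0.045 -0.001] y [0.045 0.999 0.001] z [ 0.001  0.001 -1.   ] F [-0.66  0.08 -1.56] g 0.559
t 13.75 p [ 0.5352 -0.0587  0.0316] x [-0.999  0.045 -0.001] y [0.045 0.999 0.001] z [ 0.001  0.001 -1.   ] F [ 0.16  0.77 -1.8 ] g 0.565
t 14.0 p [ 0.5354 -0.0588  0.0297] x [-0.999  0.045 -0.001] y [0.045 0.999 0.001] z [ 0.001  0.001 -1.   ] F [ 0.13 -0.51 -1.2 ] g 0.564
```

View pics/o_side.png

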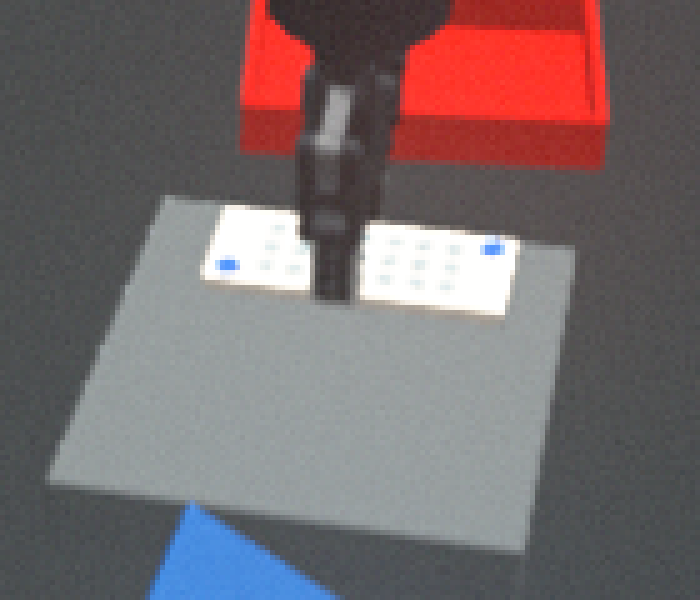

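```bash
S='from h import *
say()'
python3 -m crank '[[[0,0,0.002],[0,0,0],0.04],[[0,0,0],[0,0,0],0.04]]' >/dev/null;python3 -c "$S"
python3 -m crank '[[[0,0,0.0015],[0,0,0],0.04],[[0,0,0],[0,0,0],0.04]]' >/dev/null;python3 -c "$S"
python3 -m crank '[[[0,0,0.0015],[0,0,0],0.04],[[0,0,0],[0,0,0],0.04]]' >/dev/null;python3 -c "$S"
```

```text
t 14.3 p [ 0.5353 -0.0588  0.0277] x [-0.999  0.045 -0.001] y [0.045 0.999 0.001] z [ 0.001  0.001 -1.   ] F [ 0.16  1.16 -1.64] g 0.563
t 14.55 p [ 0.5354 -0.0588  0.0263] x [-0.999  0.045 -0.001] y [0.045 0.999 0.001] z [ 0.001  0.001 -1.   ] F [-0.58  0.25 -0.44] g 0.562
t 14.8 p [ 0.5356 -0.0588  0.0256] x [-0.999  0.045 -0.001] y [0.045 0.999 0.   ] z [ 0.002  0.    -1.   ] F [-3.39 -0.3   8.23] g 0.563
```

```bash
python3 -m crank '[[[0,0,-0.0005],[0,0,0],0.066],[[0,0,0],[0,0,0],0.066],[[0,0,0],[0,0,0],0.066],[[0,0,-0.02],[0,0,0],0.066],[[0,0,-0.06],[0,0,0],0.066],[[0,0,-0.06],[0,0,0],0.066],[[0,0,-0.05],[0,0,0],0.066],[[0,0,0],[0,0,0],0.066]]';python3 - <<'E'
from h import *
say(); delta([.452,.343,.2],174.7,-30)
p,d=bot.read_camera('side'); cv2.imwrite('pics/p_side.png',p[180:300,280:420,::-1].repeat(5,0).repeat(5,1))
E
```

```text
t: 15.8
eef_pos: [0.538, -0.0589, 0.2198]
tool_rot: [0.005, 0.023, 1.0, 0.0]
contact_force: [-0.4, 0.3, -0.2]
gripper_width: 0.773
t 15.8 p [ 0.538  -0.0589  0.2198] x [-0.999  0.045 -0.01 ] y [0.045 0.999 0.001] z [ 0.01  0.   -1.  ] F [-0.39  0.32 -0.16] g 0.773
now shift (tool) [104.2 397.6  18.9] turn [  0.75 -29.42   2.63] | shift in target frame [116.2 392.3 -44.3]
```

View pics/p_side.png

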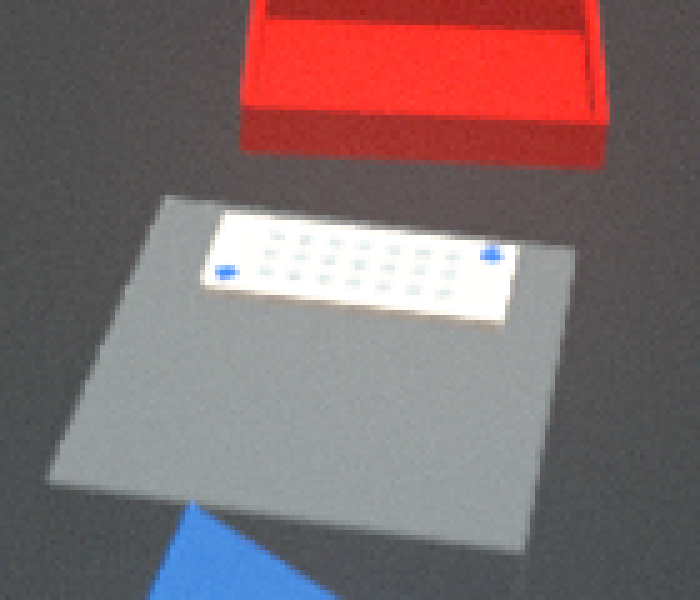

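```bash
python3 -m crank '[[[0,0,0],[0.2,-9.8,0.8],0.066],[[0,0,0],[0.2,-9.8,0.9],0.066],[[0,0,0],[0.3,-9.8,0.9],0.066],[[0.015,0.05,-0.002],[0,0,0],0.066],[[0.015,0.05,-0.002],[0,0,0],0.066],[[0.015,0.05,-0.002],[0,0,0],0.066],[[0.015,0.05,-0.002],[0,0,0],0.066],[[0.015,0.05,-0.002],[0,0,0],0.066],[[0.015,0.05,-0.002],[0,0,0],0.066],[[0.015,0.05,-0.002],[0,0,0],0.066]]';python3 - <<'E'
from h import *
say(); delta([.475,.343,.138],174.7,-30); print(tool()[0]["q"].round(2))
# dots of placed plate
for n in ("side","top"):
    p,d=bot.read_camera(n); h=cv2.cvtColor(p,cv2.COLOR_RGB2HSV).astype(int)
    m=(h[...,0]>100)&(h[...,0]<130)&(h[...,1]>110)&(h[...,2]>120)
    reg=np.zeros_like(m)
    if n=="side": reg[215:250,310:395]=1
    else: reg[215:320,300:380]=1
    for k,s,c in comps(m&reg,3): print(n,s,c.round(1),ray(n,c[0],c[1],[0,0,.043],np.array([0,0,1.])).round(4))
E
```

```text
t: 17.1
eef_pos: [0.4697, 0.2901, 0.175]
tool_rot: [0.252, 0.044, 0.967, -0.012]
contact_force: [1.3, 0.2, -0.5]
gripper_width: 0.771
t 17.1 p [0.4697 0.2901 0.175 ] x [-0.869  0.079 -0.488] y [ 0.091  0.996 -0.001] z [ 0.486 -0.046 -0.873] F [ 1.27  0.17 -0.53] g 0.771
now shift (tool) [17.7 53.2 32.5] turn [-0.03 -0.77  0.1 ] | shift in target frame [18.2 53.2 32.3]
[-0.51  0.24 -0.46  2.17  0.93  0.7  -0.18]
side [377 230   3   2   6] [378.  230.5] [ 0.4777 -0.072   0.043 ]
side [323 233   4   3   7] [324.6 234.1] [ 0.5891 -0.0372  0.043 ]
top [342 243   4   4  13] [343.6 244.6] [ 0.5851 -0.0416  0.043 ]
top [356 297   4   4  12] [357.2 298.3] [ 0.4728 -0.0683  0.043 ]
```

```bash
python3 -m crank '[[[0.009,0.0266,0.016],[0,-0.7,0],0.066],[[0.009,0.0266,0.016],[0,0,0],0.066],[[0,0,0],[0,0,0],0.066]]';python3 - <<'E'
from h import *
say(); delta([.515,.339,.069],174.7,-30)
for n,(r0,r1,c0,c1) in {"side":(290,410,300,425),"top":(240,350,120,240)}.items():
    p,d=bot.read_camera(n); im=cv2.resize(np.ascontiguousarray(p[r0:r1,c0:c1,::-1]),None,fx=5,fy=5,interpolation=0)
    cv2.imwrite(f"pics/q_{n}.png",im)
E
```

```text
t: 17.58
eef_pos: [0.4747, 0.3425, 0.1374]
tool_rot: [0.257, 0.043, 0.965, -0.013]
contact_force: [-0.5, -0.3, -0.1]
gripper_width: 0.774
t 17.575 p [0.4747 0.3425 0.1374] x [-0.864  0.076 -0.497] y [ 0.089  0.996 -0.002] z [ 0.495 -0.046 -0.868] F [-0.53 -0.25 -0.09] g 0.774
now shift (tool) [-1.1  0.2 79.5] turn [-0.01 -0.17  0.24] | shift in target frame [-0.8  0.2 79.5]
```

View pics/q_side.png

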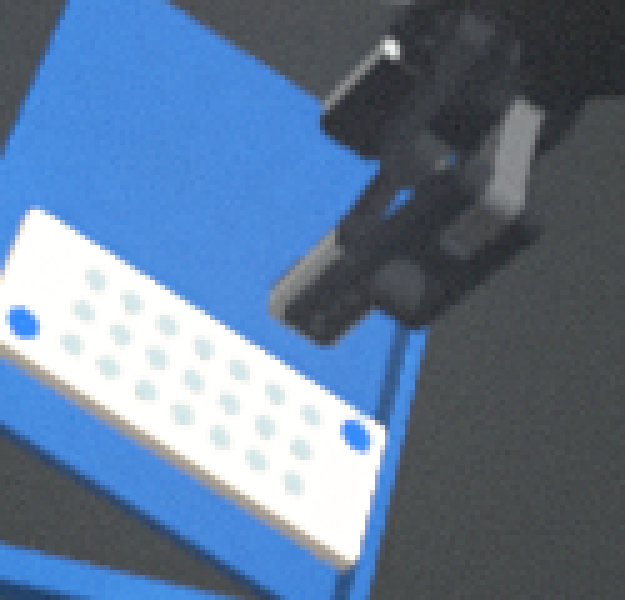

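View pics/q_top.png

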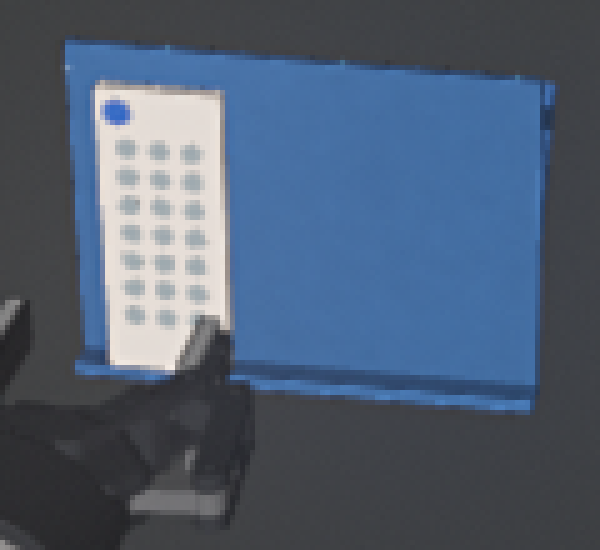

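Approach to 25 mm short of the grasp and check the centring.

```bash
python3 -m crank '[[[-0.001,0,0.03],[0,0,0],0.066],[[0,0,0.025],[0,0,0],0.066],[[0,0,0],[0,0,0],0.066]]';python3 - <<'E'
from h import *
say(); delta([.515,.339,.069],174.7,-30)
for n,(r0,r1,c0,c1) in {"side":(290,410,300,425),"top":(240,350,120,240)}.items():
    p,d=bot.read_camera(n); im=cv2.resize(np.ascontiguousarray(p[r0:r1,c0:c1,::-1]),None,fx=5,fy=5,interpolation=0)
    cv2.imwrite(f"pics/r_{n}.png",im)
E
```

```text
t: 18.05
eef_pos: [0.5047, 0.3368, 0.0922]
tool_rot: [0.258, 0.045, 0.965, -0.013]
contact_force: [-0.8, 0.2, 1.9]
gripper_width: 0.775
t 18.05 p [0.5047 0.3368 0.0922] x [-0.862  0.08  -0.5  ] y [ 0.094  0.996 -0.002] z [ 0.498 -0.049 -0.866] F [-0.84  0.15  1.93] g 0.775
now shift (tool) [ 2.9  3.2 25.1] turn [-0.18 -0.   -0.02] | shift in target frame [ 2.9  3.1 25.1]
```

View pics/r_side.png

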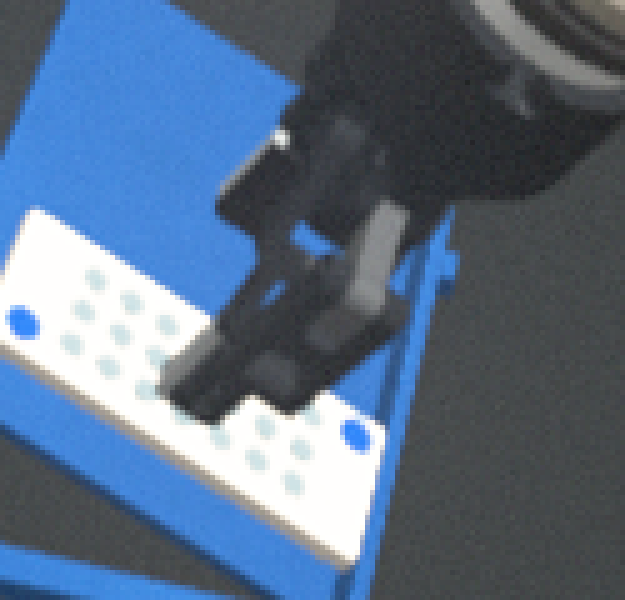

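View pics/r_top.png

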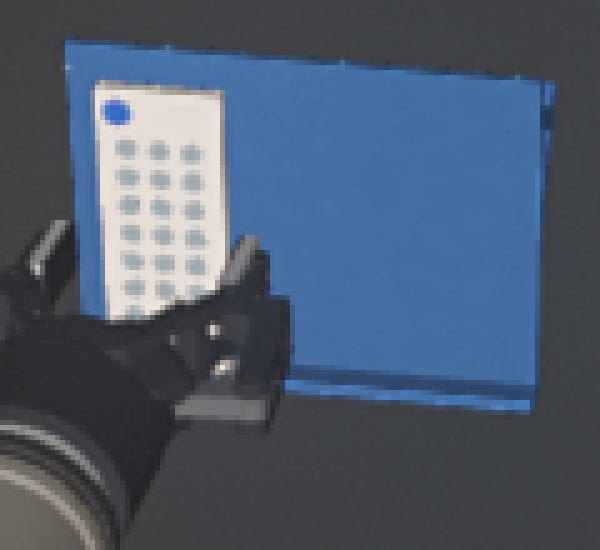

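```bash
python3 -m crank '[[[0.002,0,0.012],[0,0,0],0.066],[[0,0,0.009],[0,0,0],0.066],[[0,0,0],[0,0,0],0.066]]' >/dev/null;python3 - <<'E'
from h import *
say(); delta([.515,.339,.069],174.7,-30)
for n,(r0,r1,c0,c1) in {"side":(290,410,300,425),"top":(240,350,120,240)}.items():
    p,d=bot.read_camera(n); im=cv2.resize(np.ascontiguousarray(p[r0:r1,c0:c1,::-1]),None,fx=5,fy=5,interpolation=0)
    cv2.imwrite(f"pics/s_{n}.png",im)
E
```

```text
t 18.525 p [0.5133 0.3384 0.0733] x [-0.862  0.079 -0.5  ] y [ 0.092  0.996 -0.   ] z [ 0.498 -0.046 -0.866] F [-0.23 -0.51  0.04] g 0.775
now shift (tool) [0.8 0.8 4.6] turn [-0.    0.03  0.04] | shift in target frame [0.7 0.8 4.6]
```

View pics/s_side.png

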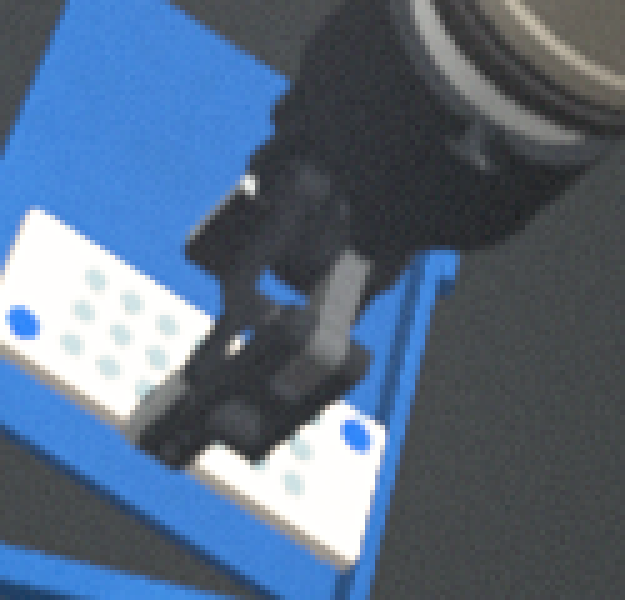

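View pics/s_top.png

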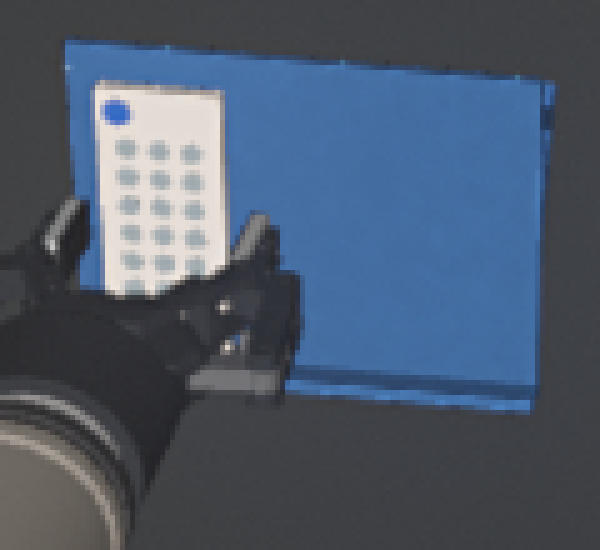

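```bash
python3 -m crank '[[[0,0.001,0.003],[0,0,0],0.066],[[0,0,0],[0,0,0],0.066]]' >/dev/null;python3 -c "
from h import *
say()"; python3 -m crank '[[[0,0,0.0015],[0,0,0],0.066],[[0,0,0],[0,0,0],0.04],[[0,0,0],[0,0,0],0.04],[[0,0,0],[0,0,0],0.04],[[0,0,0],[0,0,0],0.04]]' 40 ; python3 - <<'E'
from h import *
say(); o,M=tool(); print("Ftool",(M.T@o["contact_force"]).round(2))
E
```

```text
t 18.875 p [0.5149 0.3399 0.0714] x [-0.862  0.079 -0.501] y [0.091 0.996 0.001] z [ 0.499 -0.045 -0.865] F [ 0.03 -0.64  0.59] g 0.772
t: 19.5
eef_pos: [0.5153, 0.3397, 0.0703]
tool_rot: [0.259, 0.044, 0.965, -0.012]
contact_force: [-4.0, -1.2, 5.4]
gripper_width: 0.565
t 19.5 p [0.5153 0.3397 0.0703] x [-0.862  0.079 -0.501] y [0.091 0.996 0.001] z [ 0.499 -0.045 -0.865] F [-4.05 -1.24  5.38] g 0.565
Ftool [ 0.69 -1.6  -6.62]
```

```bash
python3 -m crank '[[[0,0,-0.005],[0,0,0],0.04],[[0,0,-0.015],[0,0,0],0.04],[[0,0,-0.03],[0,0,0],0.04],[[0,0,-0.03],[0,0,0],0.04],[[0,0,-0.03],[0,0,0],0.04],[[0,0,-0.03],[0,0,0],0.04],[[0,0,0],[0,0,0],0.04]]' 50 ; python3 - <<'E'
from h import *
say(); delta([.54,.042,.2],177.5,0)
for n in ("side",):
    p,d=bot.read_camera(n); cv2.imwrite(f"pics/u_{n}.png",p[150:450,100:500,::-1].repeat(2,0).repeat(2,1))
E
```

```text
t: 20.38
eef_pos: [0.4456, 0.3474, 0.1932]
tool_rot: [0.26, 0.044, 0.965, -0.01]
contact_force: [-0.2, 0.5, -2.1]
gripper_width: 0.563
t 20.375 p [0.4456 0.3474 0.1932] x [-0.861  0.08  -0.503] y [0.09  0.996 0.004] z [ 0.501 -0.042 -0.864] F [-0.18  0.51 -2.13] g 0.563
now shift (tool) [-109.  -295.6   54.2] turn [-0.49 30.18 -2.66] | shift in target frame [-107.6 -300.9   -6.8]
```

View pics/u_side.png

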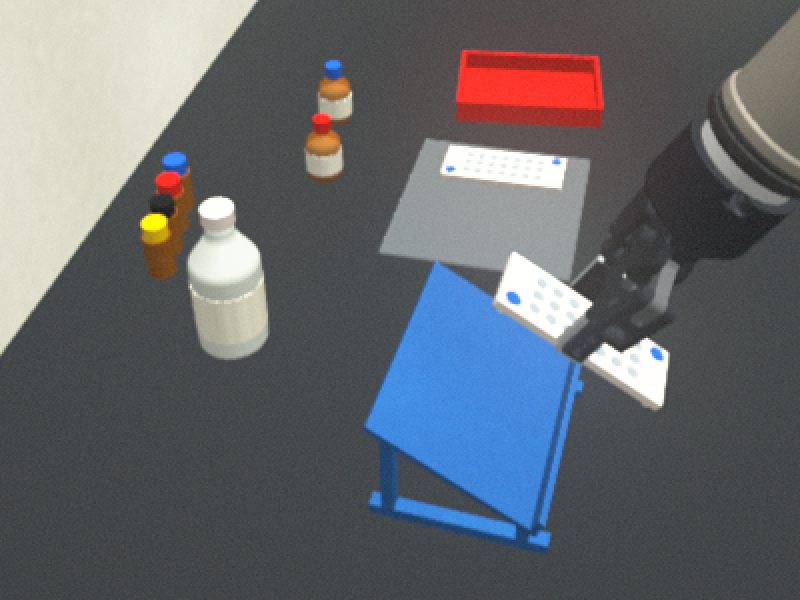

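```bash
python3 -m crank '[[[-0.0155,-0.0422,0.0077],[0,0,0],0.04],[[-0.0156,-0.0422,0.0077],[0,0,0],0.04],[[-0.0156,-0.0422,0.0077],[0,0,0],0.04],[[-0.0156,-0.0422,0.0077],[0,0,0],0.04],[[-0.0156,-0.0422,0.0077],[0,0,0],0.04],[[-0.0156,-0.0422,0.0077],[0,0,0],0.04],[[-0.0155,-0.0422,0.0077],[0,0,0],0.04],[[0,0,0],[-0.2,10.1,-0.8],0.04],[[0,0,0],[-0.2,10.1,-0.9],0.04],[[0,0,0],[-0.1,10,-0.9],0.04]]' >/dev/null; python3 -m crank '[[[0,0,0],[0,0,0],0.04],[[0,0,0],[0,0,0],0.04]]';python3 - <<'E'
from h import *
say(); delta([.538,.042,.05],177.5,0)
E
```

```text
t: 21.92
eef_pos: [0.5402, 0.035, 0.1968]
tool_rot: [0.029, 0.031, 0.999, -0.01]
contact_force: [-0.0, 0.1, -1.8]
gripper_width: 0.565
t 21.925 p [0.5402 0.035  0.1968] x [-0.996  0.06  -0.059] y [ 0.062  0.998 -0.019] z [ 0.058 -0.023 -0.998] F [-0.02  0.11 -1.76] g 0.565
now shift (tool) [ 11.2   9.7 146.3] turn [-1.13  3.36 -1.  ] | shift in target frame [  2.5   6.9 146.8]
```

```bash
python3 -m crank '[[[0,0,0],[-1.1,3.4,-1.0],0.04],[[0.002,0.007,0.05],[0,0,0],0.04],[[0,0,0.05],[0,0,0],0.04],[[0,0,0.045],[0,0,0],0.04],[[0,0,0],[0,0,0],0.04],[[0,0,0],[0,0,0],0.04]]' >/dev/null;python3 - <<'E'
from h import *
say(); delta([.538,.042,.027],177.5,0); print(tool()[0]['q'].round(2))
p,d=bot.read_camera('side'); cv2.imwrite('pics/v_side.png',p[180:300,280:420,::-1].repeat(5,0).repeat(5,1))
E
```

```text
t 22.675 p [0.54   0.0433 0.0551] x [-0.999  0.042 -0.002] y [0.042 0.999 0.001] z [ 0.003  0.001 -1.   ] F [ 0.73  0.33 -0.87] g 0.558
now shift (tool) [ 2.  -1.4 28.1] turn [0.05 0.14 0.08] | shift in target frame [ 1.9 -1.3 28.1]
[ 0.02  0.5  -0.27  1.99  0.21  0.67  1.15]
```

View pics/v_side.png

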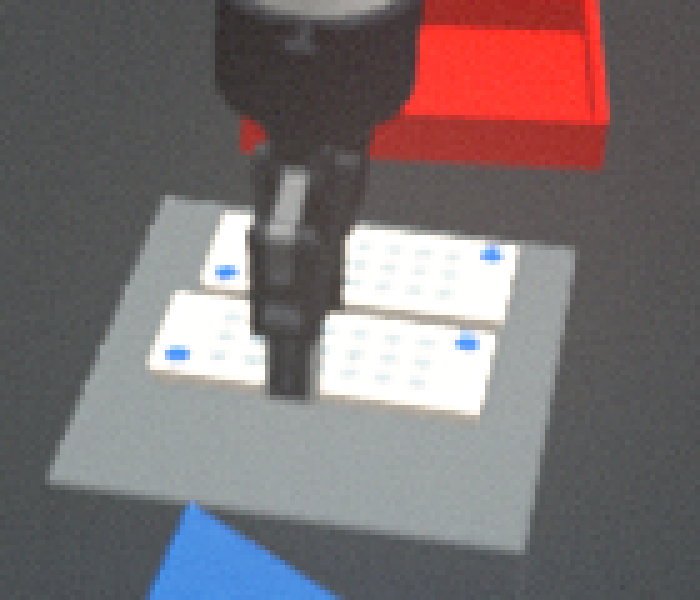

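```bash
S='from h import *
say()'
python3 -m crank '[[[0,0,0.015],[0,0,0],0.04],[[0,0,0.010],[0,0,0],0.04],[[0,0,0],[0,0,0],0.04]]' >/dev/null;python3 -c "$S"
python3 -m crank '[[[0,0,0.0015],[0,0,0],0.04],[[0,0,0],[0,0,0],0.04]]' >/dev/null;python3 -c "$S"
python3 -m crank '[[[0,0,0.0015],[0,0,0],0.04],[[0,0,0],[0,0,0],0.04]]' >/dev/null;python3 -c "$S"
```

```text
t 23.1 p [0.5388 0.0428 0.0277] x [-0.999  0.043  0.001] y [0.043 0.999 0.   ] z [-0.001  0.001 -1.   ] F [ 0.74 -0.14 -0.79] g 0.565
t 23.35 p [0.5398 0.043  0.0272] x [-0.999  0.043 -0.001] y [0.043 0.999 0.001] z [ 0.001  0.001 -1.   ] F [ 0.22 -0.65 -1.34] g 0.558
t 23.6 p [0.54   0.043  0.0265] x [-0.999  0.043 -0.001] y [0.043 0.999 0.001] z [ 0.001  0.001 -1.   ] F [-1.82 -1.35  6.94] g 0.561
```

```bash
python3 -m crank '[[[0,0,-0.0005],[0,0,0],0.066],[[0,0,0],[0,0,0],0.066],[[0,0,0],[0,0,0],0.066],[[0,0,-0.02],[0,0,0],0.066],[[0,0,-0.05],[0,0,0],0.03],[[0,0,-0.05],[0,0,0],0.0],[[0,0,-0.05],[0,0,0],0.0],[[0,0,0],[0,0,0],0.0]]' 20;python3 - <<'E'
from h import *
say()
for n in ("side","top"):
    p,d=bot.read_camera(n); h=cv2.cvtColor(p,cv2.COLOR_RGB2HSV).astype(int)
    m=(h[...,0]>100)&(h[...,0]<130)&(h[...,1]>110)&(h[...,2]>120)
    reg=np.zeros_like(m)
    if n=="side": reg[215:270,300:395]=1
    else: reg[215:320,270:385]=1
    for k,s,c in comps(m&reg,3): print(n,s,c.round(1),ray(n,c[0],c[1],[0,0,.043],np.array([0,0,1.])).round(4))
    cv2.imwrite(f"pics/w_{n}.png",p[180:330,260:420,::-1].repeat(4,0).repeat(4,1))
E
```

```text
t: 24.6
eef_pos: [0.5423, 0.0433, 0.2003]
tool_rot: [0.004, 0.022, 1.0, 0.001]
contact_force: [1.2, -0.2, -0.7]
gripper_width: -0.003
t 24.6 p [0.5423 0.0433 0.2003] x [-0.999  0.043 -0.009] y [0.043 0.999 0.002] z [ 0.009  0.002 -1.   ] F [ 1.21 -0.2  -0.66] g -0.003
side [377 230   3   2   6] [378.  230.5] [ 0.4777 -0.072   0.043 ]
side [324 233   3   3   5] [324.8 234. ] [ 0.5887 -0.0378  0.043 ]
side [371 259   3   2   6] [372.  259.5] [0.4811 0.0325 0.043 ]
side [314 261   3   2   6] [315.  261.5] [0.5921 0.0599 0.043 ]
top [342 243   4   4  13] [343.6 244.6] [ 0.5851 -0.0416  0.043 ]
top [356 297   4   4  12] [357.2 298.3] [ 0.4728 -0.0683  0.043 ]
```

View pics/w_side.png

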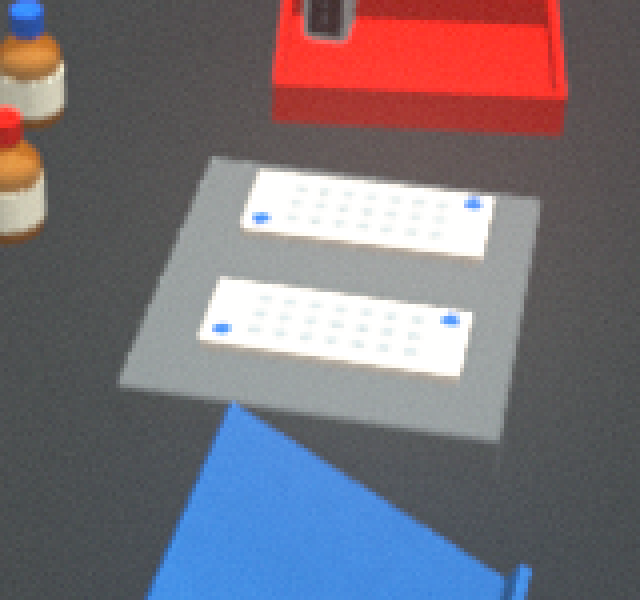

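View pics/w_top.png

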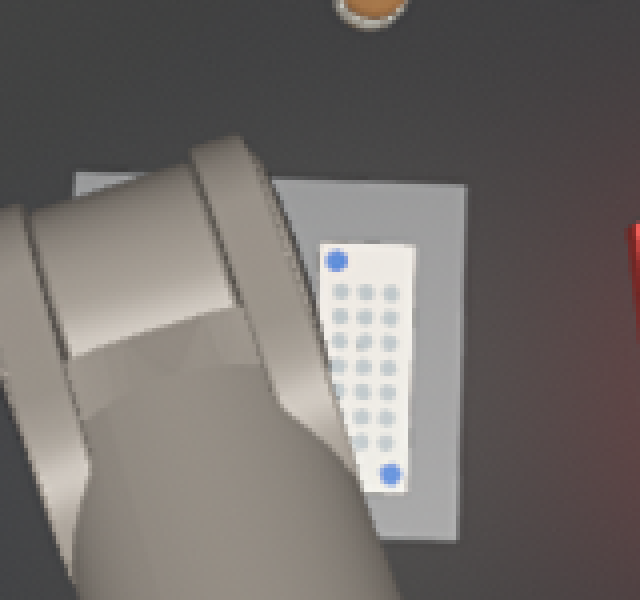

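```bash
python3 -c "
from h import *
delta([.475,-.075,.075],177.5,0)"; python3 -m crank '[[[0.03,-0.03,0],[0,0,0],0],[[0.032,-0.04,0],[0,0,0],0],[[0,-0.045,0],[0,0,0],0],[[0,0,0.04],[0,0,0],0],[[0,0,0.04],[0,0,0],0],[[0,0,0.04],[0,0,0],0],[[0,0,0],[0,0,0],0]]' 40; python3 -c "
from h import *
say(); delta([.475,-.075,.055],177.5,0)
p,d=bot.read_camera('side'); cv2.imwrite('pics/x_side.png',p[180:300,280:420,::-1].repeat(5,0).repeat(5,1))"
```

```text
now shift (tool) [  59.5 -120.5  121.1] turn [0.04 0.06 0.04] | shift in target frame [  59.3 -120.4  121.2]
t: 25.58
eef_pos: [0.4689, -0.069, 0.0725]
tool_rot: [-0.004, 0.021, 1.0, 0.001]
contact_force: [0.3, 0.5, -0.7]
gripper_width: 0.006
t 25.575 p [ 0.4689 -0.069   0.0725] x [-0.999  0.042  0.009] y [0.042 0.999 0.001] z [-0.009  0.002 -1.   ] F [ 0.28  0.47 -0.69] g 0.006
now shift (tool) [-6.5 -5.7 17.5] turn [ 0.08 -0.5   0.07] | shift in target frame [-6.3 -5.7 17.5]
```

View pics/x_side.png

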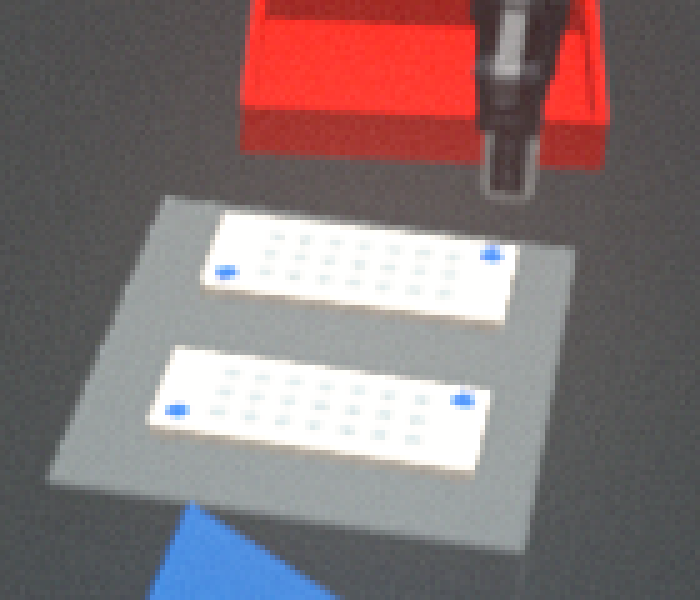

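```bash
S='from h import *
say()'
python3 -m crank '[[[-0.006,-0.003,0.004],[0,-0.4,0],0],[[0,0,0.005],[0,0,0],0],[[0,0,0],[0,0,0],0]]' >/dev/null; python3 -c "$S"
python3 -m crank '[[[0,0,0.004],[0,0,0],0],[[0,0,0],[0,0,0],0]]' >/dev/null; python3 -c "$S"
python3 -m crank '[[[0,0,0.002],[0,0,0],0],[[0,0,0],[0,0,0],0]]' >/dev/null; python3 -c "$S
p,d=bot.read_camera('side'); cv2.imwrite('pics/y_side.png',p[180:300,280:420,::-1].repeat(5,0).repeat(5,1))"
```

```text
t 26.0 p [ 0.4789 -0.0727  0.0674] x [-0.999  0.043 -0.008] y [0.043 0.999 0.001] z [ 0.008  0.    -1.   ] F [-0.23 -0.01 -0.18] g 0.001
t 26.25 p [ 0.4785 -0.0725  0.0629] x [-0.999  0.043 -0.007] y [0.043 0.999 0.001] z [ 0.007  0.001 -1.   ] F [ 0.31 -0.28 -0.54] g 0.002
t 26.5 p [ 0.4786 -0.0725  0.0609] x [-0.999  0.043 -0.007] y [0.043 0.999 0.001] z [ 0.007  0.001 -1.   ] F [-0.49 -0.04 -0.07] g 0.0
```

View pics/y_side.png

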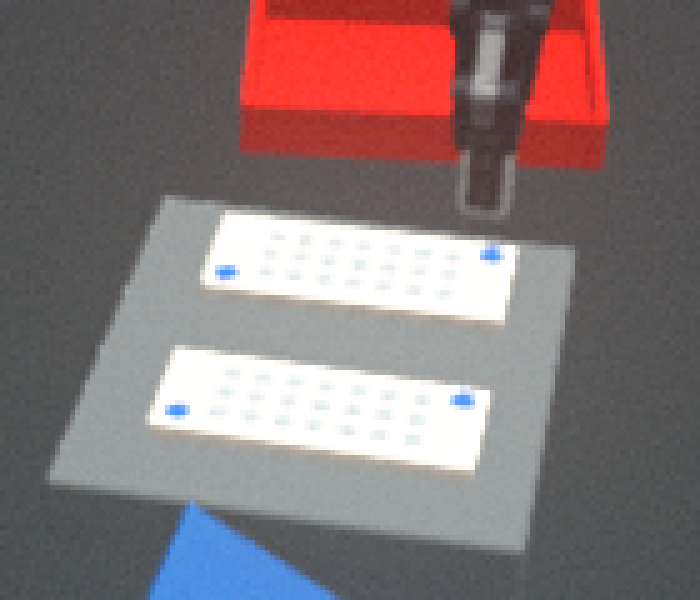

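```bash
S='from h import *
say()'
for k in 1; do python3 -m crank '[[[0,0,0.003],[0,0,0],0],[[0,0,0],[0,0,0],0]]' >/dev/null; python3 -c "$S"; done
python3 -m crank '[[[0,0,0.003],[0,0,0],0],[[0,0,0],[0,0,0],0]]' >/dev/null; python3 -c "$S"
python3 -m crank '[[[0,0,0.003],[0,0,0],0],[[0,0,0],[0,0,0],0]]' >/dev/null; python3 -c "$S"
python3 -m crank '[[[0,0,0.003],[0,0,0],0],[[0,0,0],[0,0,0],0]]' >/dev/null; python3 -c "$S
p,d=bot.read_camera('side'); cv2.imwrite('pics/z_side.png',p[180:300,280:420,::-1].repeat(5,0).repeat(5,1))"
```

```text
t 26.8 p [ 0.4785 -0.0725  0.0578] x [-0.999  0.043 -0.007] y [0.043 0.999 0.001] z [ 0.007  0.001 -1.   ] F [-0.59  0.17  0.16] g 0.003
t 27.05 p [ 0.4785 -0.0725  0.0548] x [-0.999  0.043 -0.007] y [0.043 0.999 0.001] z [ 0.007  0.001 -1.   ] F [-0.3  -0.65 -0.82] g 0.006
t 27.3 p [ 0.4785 -0.0725  0.0518] x [-0.999  0.043 -0.007] y [0.043 0.999 0.001] z [ 0.007  0.001 -1.   ] F [0.54 0.07 0.07] g 0.0
t 27.55 p [ 0.4786 -0.0725  0.0488] x [-0.999  0.043 -0.007] y [0.043 0.999 0.001] z [ 0.007  0.001 -1.   ] F [-0.5  -0.4   0.14] g 0.002
```

View pics/z_side.png

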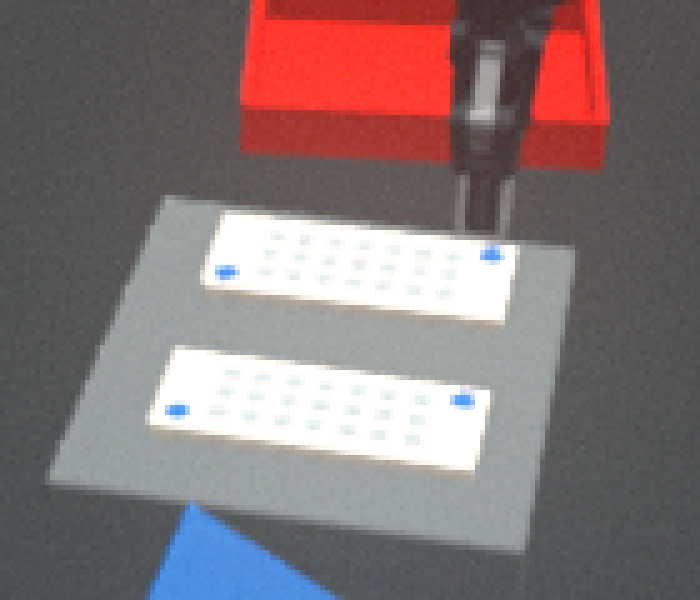

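```bash
python3 - <<'E'
from h import *
p,d=bot.read_camera('side'); P=cloud('side',d)
for v in (210,214,218,221,223,224,225,226,227,228,230):
    print(v,[ (P[v,u]*1000).round(0).tolist() for u in (374,377,380)])
p,d=bot.read_camera('top'); cv2.imwrite('pics/z_top.png',p[180:330,260:420,::-1].repeat(4,0).repeat(4,1))
E
```

```text
210 [[488.0, -24.0, 124.0], [482.0, -21.0, 127.0], [476.0, -24.0, 126.0]]
214 [[488.0, -39.0, 105.0], [482.0, -39.0, 106.0], [475.0, -37.0, 108.0]]
218 [[488.0, -56.0, 85.0], [482.0, -58.0, 84.0], [476.0, -65.0, 80.0]]
221 [[487.0, -57.0, 76.0], [481.0, -56.0, 78.0], [475.0, -61.0, 75.0]]
223 [[487.0, -55.0, 72.0], [481.0, -60.0, 70.0], [475.0, -63.0, 69.0]]
224 [[487.0, -60.0, 67.0], [481.0, -59.0, 68.0], [474.0, -63.0, 66.0]]
225 [[487.0, -58.0, 66.0], [480.0, -59.0, 66.0], [474.0, -65.0, 62.0]]
226 [[487.0, -68.0, 56.0], [481.0, -67.0, 58.0], [474.0, -65.0, 60.0]]
227 [[488.0, -103.0, 30.0], [480.0, -64.0, 57.0], [474.0, -65.0, 58.0]]
228 [[487.0, -77.0, 45.0], [481.0, -80.0, 44.0], [475.0, -101.0, 31.0]]
230 [[486.0, -68.0, 46.0], [480.0, -73.0, 43.0], [474.0, -73.0, 45.0]]
```

View pics/z_top.png

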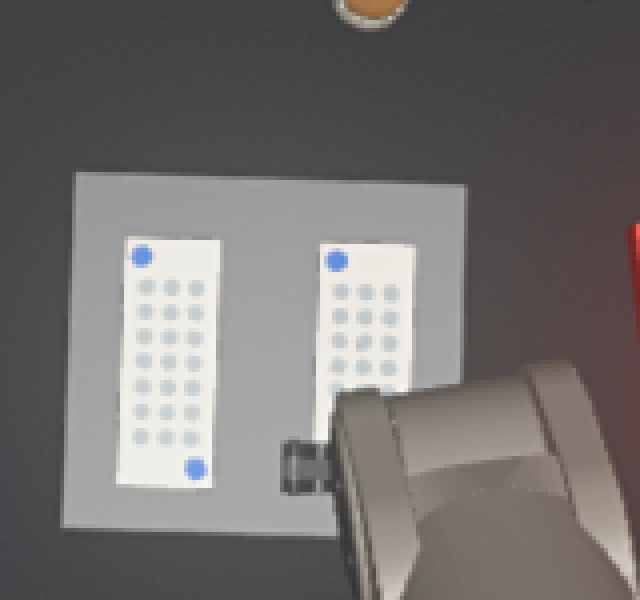

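```bash
S='from h import *
say()'
python3 -m crank '[[[0,0,0.004],[0,0,0],0],[[0,0,0],[0,0,0],0]]' >/dev/null; python3 -c "$S"
python3 -m crank '[[[0,0,0.004],[0,0,0],0],[[0,0,0],[0,0,0],0]]' >/dev/null; python3 -c "$S"
python3 -m crank '[[[0,0,0.002],[0,0,0],0],[[0,0,0],[0,0,0],0]]' >/dev/null; python3 -c "$S"
python3 -m crank '[[[0,0,0.002],[0,0,0],0],[[0,0,0],[0,0,0],0]]' >/dev/null; python3 -c "$S"
python3 -c "
from h import *
p,d=bot.read_camera('side'); cv2.imwrite('pics/aa_side.png',p[180:300,280:420,::-1].repeat(5,0).repeat(5,1))"
```

```text
t 27.95 p [ 0.4785 -0.0725  0.0447] x [-0.999  0.043 -0.007] y [0.043 0.999 0.001] z [ 0.007  0.001 -1.   ] F [-0.39 -0.07 -0.11] g -0.002
t 28.2 p [ 0.4785 -0.0725  0.0407] x [-0.999  0.043 -0.007] y [0.043 0.999 0.001] z [ 0.007  0.001 -1.   ] F [-0.41  0.78 -0.67] g 0.001
t 28.45 p [ 0.4788 -0.0726  0.0389] x [-0.999  0.043 -0.007] y [0.043 0.999 0.001] z [ 0.007  0.001 -1.   ] F [0.4  0.07 0.39] g 0.0
t 28.7 p [ 0.4789 -0.0725  0.0369] x [-0.999  0.043 -0.007] y [0.043 0.999 0.001] z [ 0.007  0.001 -1.   ] F [0.59 0.49 0.04] g 0.003
```

View pics/aa_side.png

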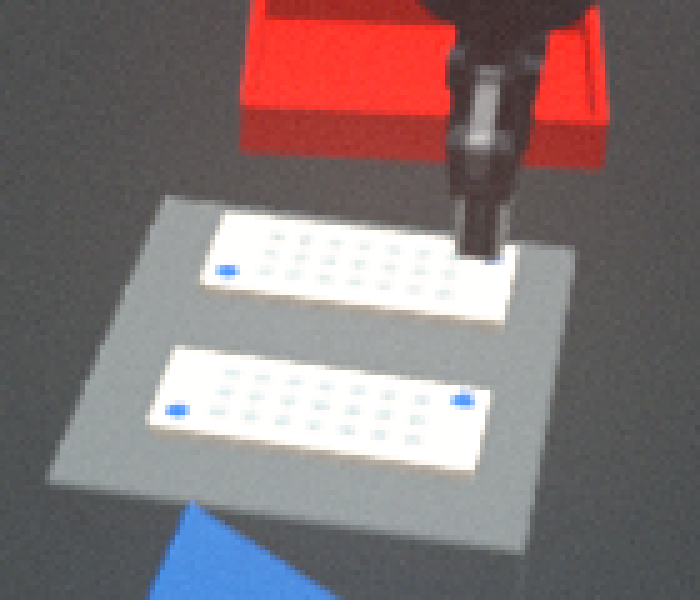

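```bash
S='from h import *
say()'
python3 -m crank '[[[0,0,0.0015],[0,0,0],0],[[0,0,0],[0,0,0],0]]' >/dev/null; python3 -c "$S"
python3 -m crank '[[[0,0,0.0015],[0,0,0],0],[[0,0,0],[0,0,0],0]]' >/dev/null; python3 -c "$S"
python3 -m crank '[[[0,0,0.0015],[0,0,0],0],[[0,0,0],[0,0,0],0]]' >/dev/null; python3 -c "$S"
python3 -c "
from h import *
p,d=bot.read_camera('side'); cv2.imwrite('pics/ab_side.png',p[180:300,280:420,::-1].repeat(5,0).repeat(5,1))"
```

```text
t 29.0 p [ 0.4788 -0.0726  0.0355] x [-0.999  0.043 -0.007] y [0.043 0.999 0.001] z [ 0.007  0.001 -1.   ] F [-0.33  1.22  0.35] g -0.003
t 29.25 p [ 0.4789 -0.0726  0.034 ] x [-0.999  0.043 -0.007] y [0.043 0.999 0.001] z [ 0.007  0.    -1.   ] F [-0.35 -0.21  1.94] g -0.0
t 29.5 p [ 0.479  -0.0727  0.0327] x [-0.999  0.043 -0.007] y [0.043 0.999 0.001] z [ 0.007  0.    -1.   ] F [-0.98 -1.4   5.15] g -0.0
```

View pics/ab_side.png

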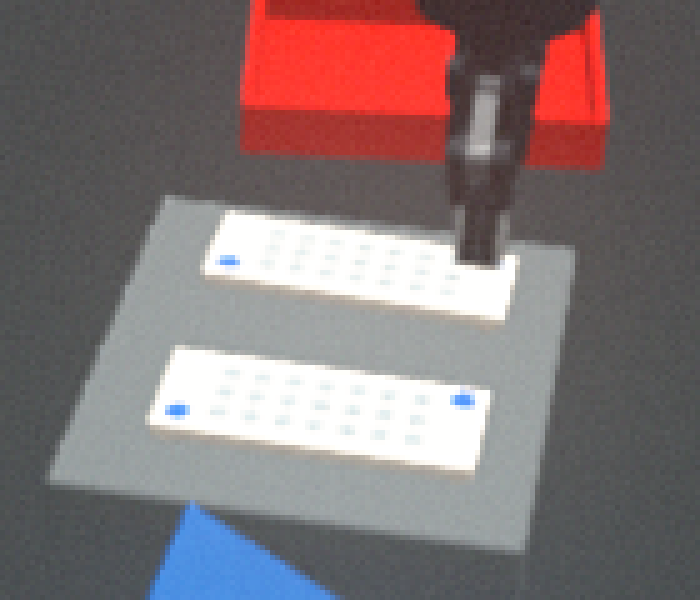

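```bash
python3 -m crank '[[[0,0,0.001],[0,0,0],0],[[0,0,0],[0,0,0],0],[[0,0,0],[0,0,0],0]]'; python3 -m crank '[[[0,0,-0.01],[0,0,0],0],[[0,0,-0.04],[0,0,0],0.03],[[0,0,-0.05],[0,0,0],0.066],[[0,0,0],[0,0,0],0.066],[[0,0,0],[0,0,0],0.066]]' 20; python3 - <<'E'
from h import *
say(); delta([.5356,-.059,.08],177.5,0)
p,d=bot.read_camera('side'); cv2.imwrite('pics/ac_side.png',p[180:300,280:420,::-1].repeat(5,0).repeat(5,1))
E
```

```text
t: 29.92
eef_pos: [0.479, -0.0727, 0.0323]
tool_rot: [0.004, 0.022, 1.0, 0.0]
contact_force: [-3.0, -0.6, 13.5]
gripper_width: 0.003
t: 30.55
eef_pos: [0.4779, -0.0726, 0.1315]
tool_rot: [0.004, 0.021, 1.0, 0.0]
contact_force: [-1.2, -1.0, -0.9]
gripper_width: 0.776
t 30.55 p [ 0.4779 -0.0726  0.1315] x [-0.999  0.043 -0.007] y [0.043 0.999 0.001] z [ 0.007  0.    -1.   ] F [-1.19 -0.96 -0.94] g 0.776
now shift (tool) [-56.7  16.   51.9] turn [0.04 0.43 0.05] | shift in target frame [-57.   16.1  51.5]
```

View pics/ac_side.png

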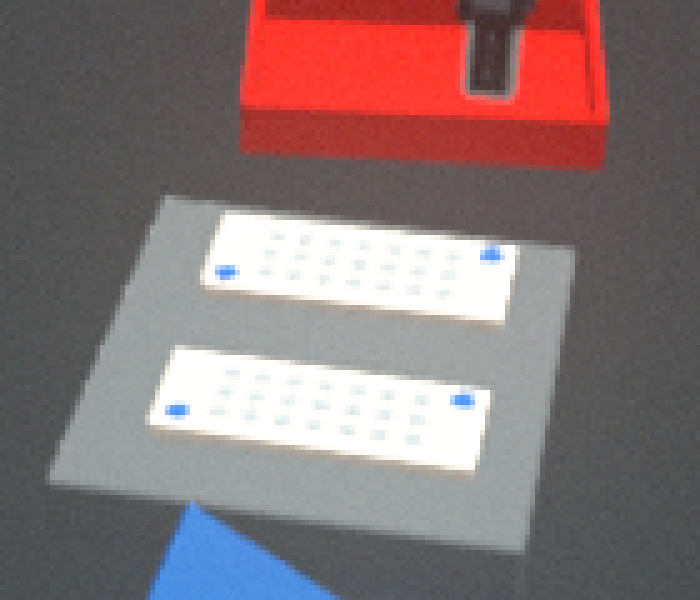

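```bash
python3 -m crank '[[[-0.057,0.0145,0],[0,0.4,0],0.066],[[0,0,0.05],[0,0,0],0.066],[[0,0,0.02],[0,0,0],0.066],[[0,0,0],[0,0,0],0.066]]'>/dev/null; python3 - <<'E'
from h import *
say(); delta([.5356,-.059,.023],177.5,0)
p,d=bot.read_camera('side'); cv2.imwrite('pics/ad_side.png',p[180:300,280:420,::-1].repeat(5,0).repeat(5,1))
E
```

```text
t 31.1 p [ 0.5333 -0.0602  0.0591] x [-0.999  0.042  0.006] y [0.042 0.999 0.001] z [-0.006  0.001 -1.   ] F [ 0.34 -0.02 -0.03] g 0.772
now shift (tool) [-2.4  1.2 36.1] turn [ 0.06 -0.34  0.08] | shift in target frame [-2.2  1.3 36.1]
```

View pics/ad_side.png

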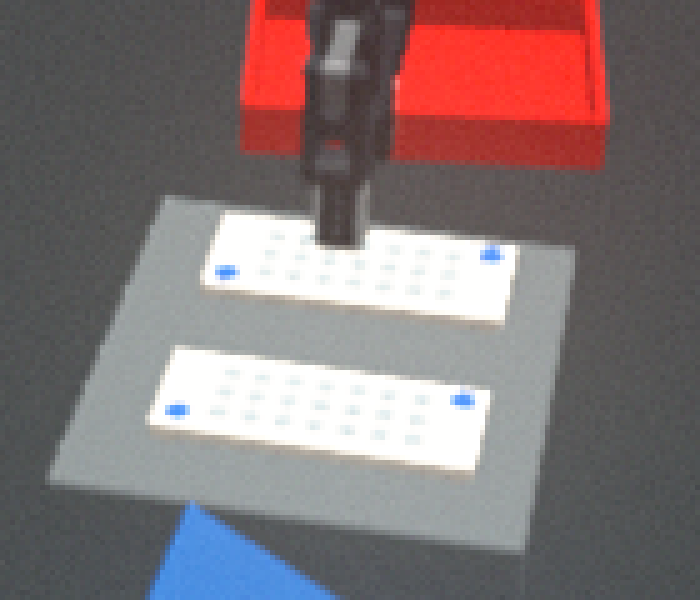

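```bash
python3 -m crank '[[[0.003,0.001,0.015],[0,-0.3,0],0.066],[[0,0,0.013],[0,0,0],0.066],[[0,0,0.005],[0,0,0],0.066],[[0,0,0],[0,0,0],0.066]]'; python3 -m crank '[[[0,0,0.003],[0,0,0],0.066],[[0,0,0],[0,0,0],0.066]]'; python3 - <<'E'
from h import *
say(); delta([.531,-.059,.023],177.5,0)
p,d=bot.read_camera('side'); cv2.imwrite('pics/ae_side.png',p[180:300,280:420,::-1].repeat(5,0).repeat(5,1))
E
```

```text
t: 31.65
eef_pos: [0.533, -0.0594, 0.029]
tool_rot: [0.003, 0.021, 1.0, 0.0]
contact_force: [-0.1, -0.6, -0.4]
gripper_width: 0.775
t: 31.9
eef_pos: [0.533, -0.0594, 0.026]
tool_rot: [0.003, 0.021, 1.0, 0.0]
contact_force: [-0.4, -0.5, -0.5]
gripper_width: 0.769
t 31.9 p [ 0.533  -0.0594  0.026 ] x [-0.999  0.043 -0.006] y [0.043 0.999 0.001] z [ 0.006  0.001 -1.   ] F [-0.44 -0.48 -0.54] g 0.769
now shift (tool) [2.1 0.3 3. ] turn [0.05 0.33 0.04] | shift in target frame [2.1 0.3 3. ]
```

View pics/ae_side.png

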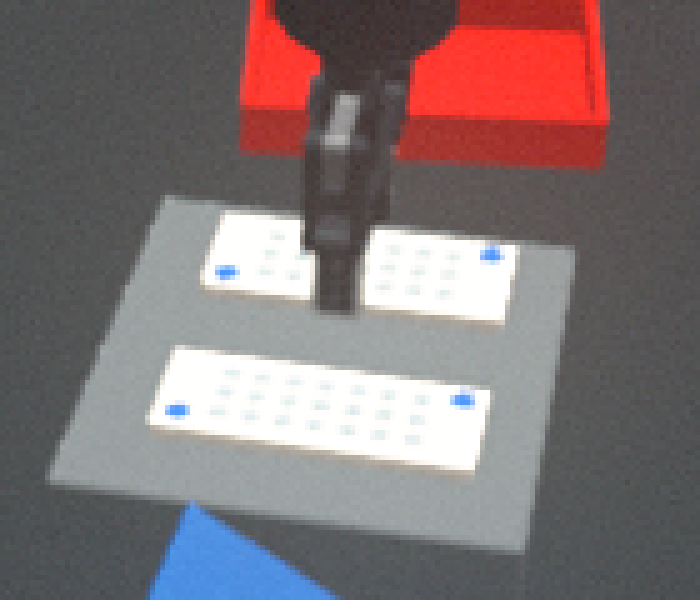

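```bash
python3 -m crank '[[[0.002,0,0.002],[0,0.3,0],0.066],[[0,0,0],[0,0,0],0.066],[[0,0,0],[0,0,0],0.04],[[0,0,0],[0,0,0],0.04],[[0,0,0],[0,0,0],0.04],[[0,0,0],[0,0,0],0.04]]' 40; python3 -m crank '[[[0,0,-0.005],[0,0,0],0.04],[[0,0,-0.02],[0,0,0],0.04],[[0,0,-0.04],[0,0,0],0.04],[[0,0,-0.05],[0,0,0],0.04],[[0,0,-0.02],[0,0,0],0.04],[[0,0,0],[0,0,0],0.04]]' 50; python3 - <<'E'
from h import *
say(); delta([.5217,-.276,.16],185.3,0)
for n in ("side","top"):
    p,d=bot.read_camera(n); cv2.imwrite(f"pics/af_{n}.png",p[100:300,250:500,::-1].repeat(3,0).repeat(3,1))
E
```

```text
t: 32.7
eef_pos: [0.5313, -0.0594, 0.0243]
tool_rot: [0.001, 0.022, 1.0, 0.0]
contact_force: [-0.5, -0.6, 5.2]
gripper_width: 0.571
t: 33.45
eef_pos: [0.5316, -0.0593, 0.1602]
tool_rot: [0.002, 0.021, 1.0, 0.0]
contact_force: [-0.2, -0.2, -1.3]
gripper_width: 0.565
t 33.45 p [ 0.5316 -0.0593  0.1602] x [-0.999  0.043 -0.003] y [0.043 0.999 0.001] z [ 0.003  0.001 -1.   ] F [-0.22 -0.17 -1.28] g 0.565
now shift (tool) [ 7.000e-01 -2.169e+02  1.000e-01] turn [ 0.03  0.18 -7.75] | shift in target frame [ 2.990e+01 -2.148e+02  2.000e-01]
```

View pics/af_side.png

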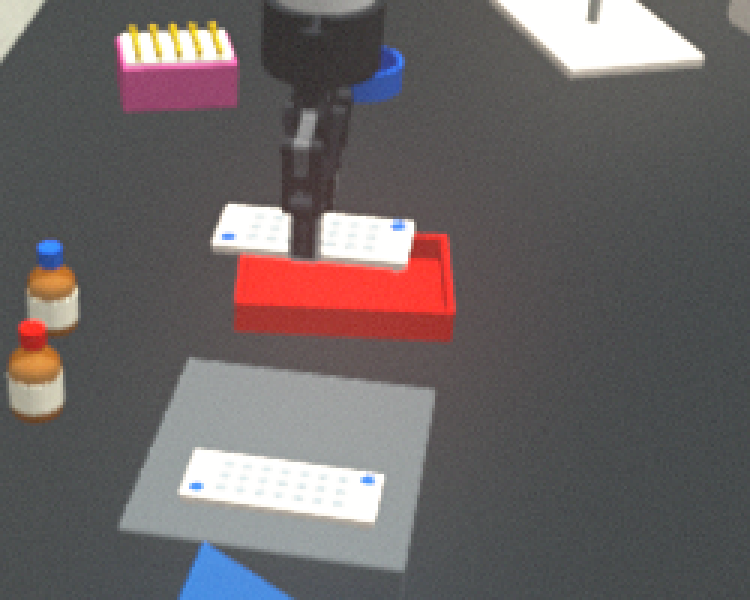

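View pics/af_top.png

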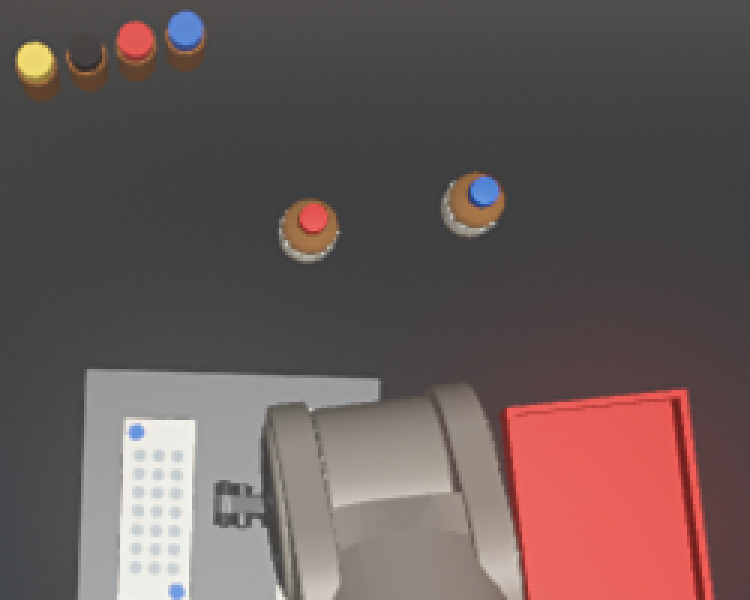

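```bash
python3 -m crank '[[[0,-0.055,0],[0,0,0],0.04],[[0,-0.055,0],[0,0,0],0.04],[[0,-0.055,0],[0,0,0],0.04],[[0,-0.055,0],[0,0,0],0.04],[[0,0,0],[0,0,-7.7],0.04],[[0,0,0],[0,0,0],0.04],[[0,0,0],[0,0,0],0.04]]'>/dev/null; python3 - <<'E'
from h import *
say(); delta([.5225,-.279,.06],185.3,0)
p,d=bot.read_camera('side'); cv2.imwrite('pics/ag_side.png',p[100:260,280:440,::-1].repeat(4,0).repeat(4,1))
E
```

```text
t 34.425 p [ 0.5212 -0.2778  0.1576] x [-0.996 -0.091  0.001] y [-0.091  0.996  0.002] z [-0.001  0.002 -1.   ] F [-0.16 -0.04 -1.34] g 0.569
now shift (tool) [-1.3 -1.5 97.6] turn [ 0.13 -0.06 -0.09] | shift in target frame [-1.2 -1.3 97.6]
```

```bash
python3 -m crank '[[[-0.001,-0.001,0.04],[0,0,0],0.04],[[0,0,0.04],[0,0,0],0.04],[[0,0,0.018],[0,0,0],0.04],[[0,0,0],[0,0,0],0.04]]'>/dev/null; python3 - <<'E'
from h import *
say(); delta([.5225,-.279,.001],185.3,0)
p,d=bot.read_camera('side'); cv2.imwrite('pics/ag_side.png',p[100:260,280:440,::-1].repeat(4,0).repeat(4,1))
p,d=bot.read_camera('top'); cv2.imwrite('pics/ag_top.png',p[200:340,380:540,::-1].repeat(4,0).repeat(4,1))
E
```

```text
t 34.975 p [ 0.5221 -0.2791  0.0599] x [-0.996 -0.092  0.001] y [-0.092  0.996  0.002] z [-0.002  0.002 -1.   ] F [ 1.13  0.61 -1.18] g 0.565
now shift (tool) [-0.5 -0.  58.9] turn [ 0.12 -0.09 -0.03] | shift in target frame [-0.4  0.1 58.9]
```

View pics/ag_side.png

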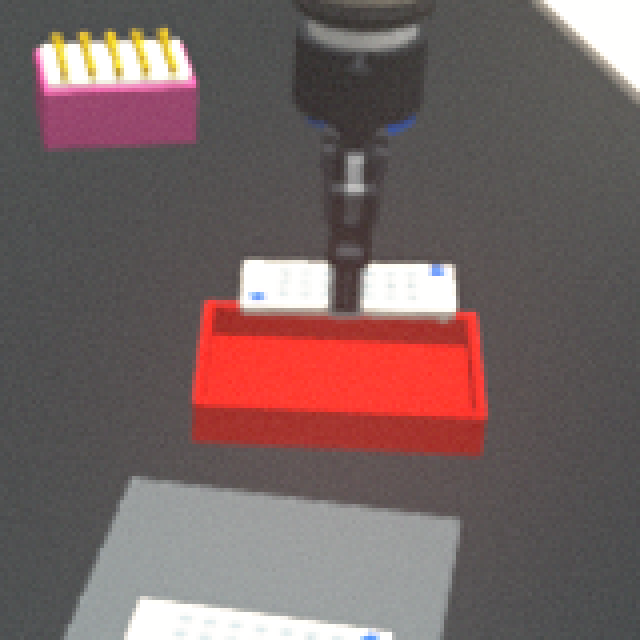

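View pics/ag_top.png

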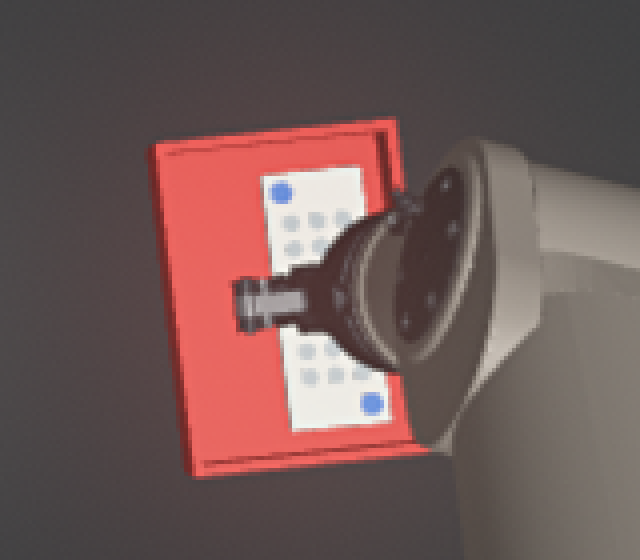

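```bash
S='from h import *
say()'
python3 -m crank '[[[0,0,0.03],[0,0,0],0.04],[[0,0,0.017],[0,0,0],0.04],[[0,0,0],[0,0,0],0.04]]'>/dev/null; python3 -c "$S
p,d=bot.read_camera('side'); cv2.imwrite('pics/ah_side.png',p[100:260,280:440,::-1].repeat(4,0).repeat(4,1))"
python3 -m crank '[[[0,0,0.005],[0,0,0],0.04],[[0,0,0],[0,0,0],0.04]]' >/dev/null; python3 -c "$S"
python3 -m crank '[[[0,0,0.003],[0,0,0],0.04],[[0,0,0],[0,0,0],0.04]]' >/dev/null; python3 -c "$S"
python3 -m crank '[[[0,0,0.0015],[0,0,0],0.04],[[0,0,0],[0,0,0],0.04]]' >/dev/null; python3 -c "$S"
```

```text
t 35.45 p [ 0.5222 -0.2797  0.0134] x [-0.996 -0.091  0.001] y [-0.091  0.996  0.001] z [-0.001  0.001 -1.   ] F [-0.48  0.14 -0.53] g 0.562
t 35.75 p [ 0.5228 -0.28    0.0091] x [-0.996 -0.091 -0.001] y [-0.091  0.996  0.001] z [ 0.001  0.001 -1.   ] F [ 0.4   0.27 -1.25] g 0.561
t 36.0 p [ 0.5225 -0.2799  0.0057] x [-0.996 -0.091 -0.   ] y [-0.091  0.996  0.001] z [ 0.     0.001 -1.   ] F [ 1.02  0.16 -1.49] g 0.564
t 36.25 p [ 0.5226 -0.2799  0.0042] x [-0.996 -0.091 -0.   ] y [-0.091  0.996  0.001] z [ 0.     0.001 -1.   ] F [ 0.27  0.48 -1.33] g 0.566
```

View pics/ah_side.png

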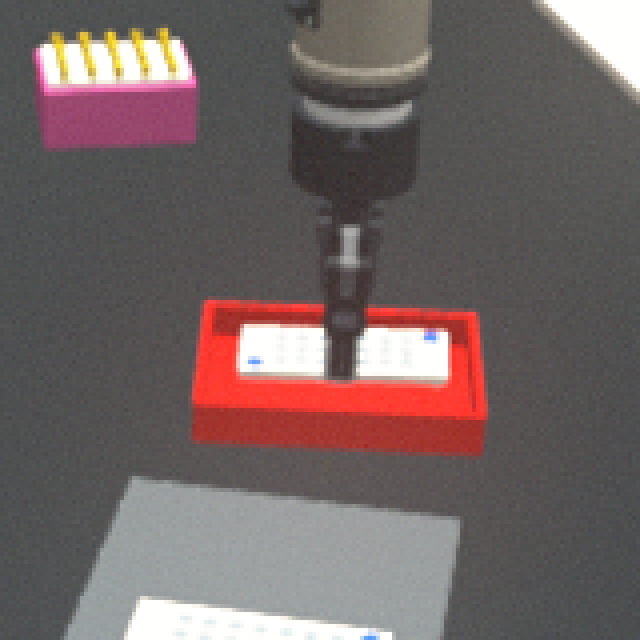

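```bash
S='from h import *
say()'
python3 -m crank '[[[0,0,0.002],[0,0,0],0.04],[[0,0,0],[0,0,0],0.04]]' >/dev/null; python3 -c "$S"
python3 -m crank '[[[0,0,0.0015],[0,0,0],0.04],[[0,0,0],[0,0,0],0.04]]' >/dev/null; python3 -c "$S"
python3 -m crank '[[[0,0,0.0015],[0,0,0],0.04],[[0,0,0],[0,0,0],0.04]]' >/dev/null; python3 -c "$S"
```

```text
t 36.5 p [ 0.5225 -0.2799  0.0021] x [-0.996 -0.091 -0.   ] y [-0.091  0.996  0.001] z [ 0.     0.001 -1.   ] F [-0.03 -0.69 -0.98] g 0.566
t 36.75 p [ 0.5225 -0.2799  0.0006] x [-0.996 -0.091 -0.   ] y [-0.091  0.996  0.001] z [ 0.     0.001 -1.   ] F [-0.1  -0.27 -1.13] g 0.568
t 37.0 p [ 5.227e-01 -2.800e-01 -5.000e-04] x [-0.996 -0.091 -0.001] y [-0.091  0.996  0.001] z [ 0.001  0.001 -1.   ] F [-1.36  0.94  1.88] g 0.566
```

Contact at the expected height. Release and withdraw.

```bash
python3 -m crank '[[[0,0,-0.0003],[0,0,0],0.064],[[0,0,0],[0,0,0],0.064],[[0,0,0],[0,0,0],0.064],[[0,0,-0.02],[0,0,0],0.064],[[0,0,-0.05],[0,0,0],0.064],[[0,0,-0.06],[0,0,0],0.064],[[0,0,-0.06],[0,0,0],0.064],[[0.02,-0.05,0],[0,0,0],0.064],[[0.02,-0.055,0],[0,0,0],0.064],[[0,-0.06,0],[0,0,0],0.064]]' 20; python3 -m crank '[[[0.02,-0.055,0],[0,0,0],0.064],[[0.02,-0.055,0],[0,0,0],0.064],[[0.02,-0.055,0],[0,0,0],0.064],[[0,0,0],[0,0,0],0.064],[[0,0,0],[0,0,0],0.064]]'; python3 - <<'E'
from h import *
say()
for n in ("side","top"):
    p,d=bot.read_camera(n); cv2.imwrite(f"pics/ai_{n}.png",p[:,:,::-1]); P=cloud(n,d)
    h=cv2.cvtColor(p,cv2.COLOR_RGB2HSV).astype(int)
    m=(h[...,0]>100)&(h[...,0]<130)&(h[...,1]>110)&(h[...,2]>120)
    reg=np.zeros_like(m)
    if n=="side": reg[180:280,290:400]=1
    else: reg[215:320,270:500]=1
    for k,s,c in comps(m&reg,3):
        a=ray(n,c[0],c[1],[0,0,.043],np.array([0,0,1.])); b=ray(n,c[0],c[1],[0,0,.018],np.array([0,0,1.]))
        print(n,c.round(1),"z43",a.round(4),"z18",b.round(4),"depth z",np.median(P[k][:,2]).round(4))
E
```

```text
t: 38.25
eef_pos: [0.4964, -0.4501, 0.1918]
tool_rot: [0.001, -0.045, 0.999, -0.0]
contact_force: [1.5, -0.2, -0.1]
gripper_width: 0.751
t: 38.88
eef_pos: [0.4534, -0.6174, 0.1901]
tool_rot: [0.001, -0.046, 0.999, 0.001]
contact_force: [0.2, 0.7, 0.4]
gripper_width: 0.751
t 38.875 p [ 0.4534 -0.6174  0.1901] x [-0.996 -0.091 -0.002] y [-0.091  0.996  0.001] z [ 0.001  0.001 -1.   ] F [0.18 0.71 0.37] g 0.751
side [342.5 194.5] z43 [ 0.5742 -0.2088  0.043 ] z18 [ 0.5792 -0.2507  0.018 ] depth z 0.0155
side [372.3 259.6] z43 [0.4805 0.0327 0.043 ] z18 [4.819e-01 2.000e-04 1.800e-02] depth z 0.0427
side [315.  261.5] z43 [0.5921 0.0599 0.043 ] z18 [0.5978 0.0284 0.018 ] depth z 0.042
top [295.1 243.5] z43 [0.5884 0.06   0.043 ] z18 [0.5899 0.0607 0.018 ] depth z 0.0453
top [443.2 249.5] z43 [ 0.5728 -0.25    0.043 ] z18 [ 0.574  -0.2558  0.018 ] depth z 0.0166
top [308.6 296.6] z43 [0.4774 0.0328 0.043 ] z18 [0.4766 0.0329 0.018 ] depth z 0.0448
top [464.5 299.5] z43 [ 0.4683 -0.2914  0.043 ] z18 [ 0.4673 -0.298   0.018 ] depth z 0.0209
```

View pics/ai_side.png

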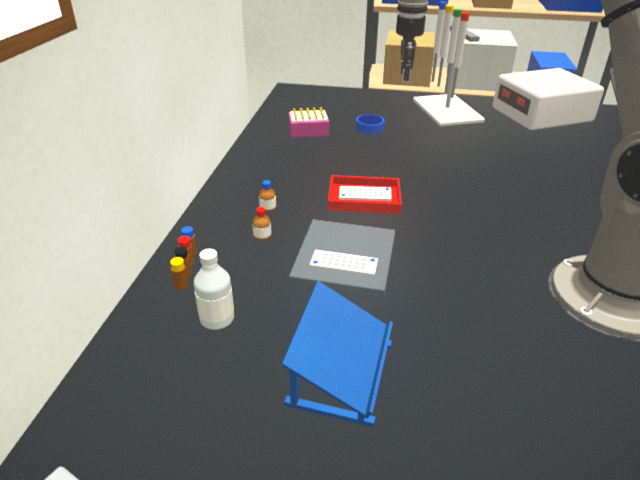

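View pics/ai_top.png

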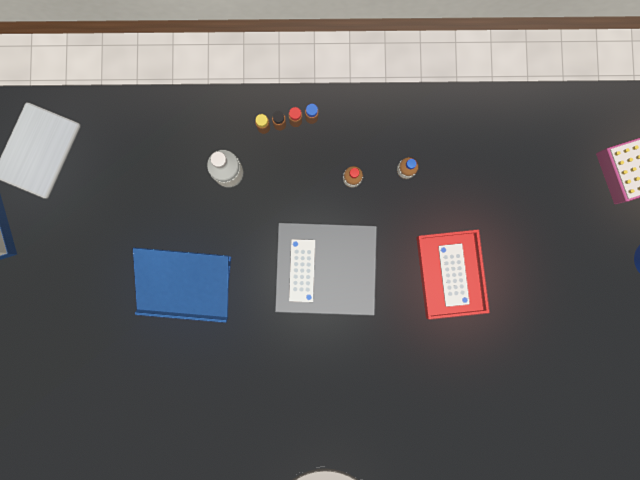

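```bash
python3 -c "
from h import *
print(bot.hand_in()); print(bot.get_obs()['t'])"
```

```text
the job is handed in; nothing more can be done
None
the job is handed in; nothing more can be done
```

I moved both plates from the rack to the surface plate, side by side and top up. Then I pressed dot b on the plate nearer the tray. It rocked over: dot a visibly rose and the force reading reached 5 to 13 N. It tipped back when I let go, so that was the warped plate. I laid it in the red tray, backed the arm away and handed in at about 39 s of the 72 s allowed.

**Last checks, from both cameras:**
- **Warped plate:** it lies top up on the tray floor, with its centre about 2 mm from the tray centre. Its dots are at about 17 mm (a) and 21 mm (b), so it still leans on dot a as expected.
- **Flat plate:** it lies level on the surface plate, with both dots at about 43 to 45 mm.
- **Bottles and arm:** the bottles look the same as in the first pictures, and the arm is clear of everything.

**What disagreed or was not checked:**
- **Cameras:** the two cameras differed by up to about 5 mm. The top camera read heights about 2 mm high and placed the fingers 4 to 7 mm from their reported position in y.
- **Fingertips:** they sat about 10 mm behind the reported tool point rather than 14 mm ahead of it. I set heights from force and pictures instead of the nominal geometry.
- **Flat plate not pressed:** I did not press its dots, because the first press had already shown which plate was warped.

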